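Put the padlocks back into stock

TASK

Put the four loose brass padlocks back into stock: stand each one upright in the tray that already holds a padlock of its own size, squarely in front of that one and facing the same way. Leave the door cylinder and the oil bottle where they are.

Things in the scene. Friction and masses are not known exactly. Their poses are not given: they have to be found in the camera images.
- padlock_30_center (a point): Loose 30 mm brass padlock with closed steel shackle, standing upright on the bench, shackle up. Body 30 mm wide (its y), 14 mm thick (its x, normal to the broad faces), 29 mm tall; 5 mm shackle bar; overall height 50 mm; about 85 g. Point: its centre, 25 mm above its base; z up.
- padlock_40_center (a point): Loose 40 mm brass padlock with closed steel shackle, standing upright on the bench, shackle up. Body 40 mm wide (its y), 16 mm thick (its x, normal to the broad faces), 35 mm tall; 6.5 mm shackle bar; overall height 61 mm; about 160 g. Point: its centre, 30.5 mm above its base; z up.
- padlock_50_center (a point): Loose 50 mm brass padlock with closed steel shackle, standing upright on the bench, shackle up. Body 50 mm wide (its y), 19 mm thick (its x, normal to the broad faces), 42 mm tall; 8 mm shackle bar; overall height 73 mm; about 280 g. Point: its centre, 36.5 mm above its base; z up.
- padlock_60_center (a point): Loose 60 mm brass padlock with closed steel shackle, standing upright on the bench, shackle up. Body 60 mm wide (its y), 22 mm thick (its x, normal to the broad faces), 50 mm tall; 9.5 mm shackle bar; overall height 86 mm; about 450 g. Point: its centre, 43 mm above its base; z up.
- tray_30: Low grey stock tray, fixed, with a 30 mm padlock like the loose one (30 mm wide, 50 mm tall) standing fast in it; only that tells the trays apart. 150 mm (x) by 96 mm (y), lip 13 mm high, walls and floor 3 mm. Origin: centre of its underside; x from front (label, robot side) to back, z up. Its padlock stands at x = 52 mm, y = 0, broad faces normal to x; middle of the free floor: x = -25 mm, y = 0.
- tray_40: Low grey stock tray, fixed, with a 40 mm padlock like the loose one (40 mm wide, 61 mm tall) standing fast in it; only that tells the trays apart. 150 mm (x) by 96 mm (y), lip 13 mm high, walls and floor 3 mm. Origin: centre of its underside; x from front (label, robot side) to back, z up. Its padlock stands at x = 52 mm, y = 0, broad faces normal to x; middle of the free floor: x = -25 mm, y = 0.
- tray_50: Low grey stock tray, fixed, with a 50 mm padlock like the loose one (50 mm wide, 73 mm tall) standing fast in it; only that tells the trays apart. 150 mm (x) by 96 mm (y), lip 13 mm high, walls and floor 3 mm. Origin: centre of its underside; x from front (label, robot side) to back, z up. Its padlock stands at x = 52 mm, y = 0, broad faces normal to x; middle of the free floor: x = -25 mm, y = 0.
- tray_60: Low grey stock tray, fixed, with a 60 mm padlock like the loose one (60 mm wide, 86 mm tall) standing fast in it; only that tells the trays apart. 150 mm (x) by 96 mm (y), lip 13 mm high, walls and floor 3 mm. Origin: centre of its underside; x from front (label, robot side) to back, z up. Its padlock stands at x = 52 mm, y = 0, broad faces normal to x; middle of the free floor: x = -25 mm, y = 0.
- door_cylinder_center (a point): Bystander: steel euro-profile door lock cylinder, 70 mm long (along its y), lying on its side, 33 mm wide and 17 mm high. Point at its middle, half-way up.
- oil_bottle_center (a point): Bystander: small white dropper bottle of lock oil with a black nozzle, 36 mm diameter, 82 mm tall, upright. Point on its axis, 41 mm up.
Not all that is in view belongs to the job. Leave any pink or purple look-alike of the part that bears padlock_40_center alone.

How it is judged:
By the outcome, as a careful person would: the job done as asked, in the order asked, and still so for the second after the job is handed in, with the robot touching nothing.
It also fails if it takes over 112 s, if anything falls off the work surface, if the arm or the gripper's body presses on something with over 40 N, if the wrist force passes 120 N, or if a joint passes its speed limit or range.

ROBOT

A 7-joint arm with a two-finger parallel gripper is mounted at the origin on the work surface. World frame = base frame: x ahead of the robot, y to its left, z up, the work surface at z = 0. Lengths are in m, angles in rad, forces in N, time in s.
With the tool pointing down it reaches from about 0.425 to 0.925 m from the base axis. Payload 6.8 kg.
Tool frame: the origin (TCP) lies at the very end of the fingers, on their centre line; the grasp point (between the pads) lies 19 mm behind it (r.grip_depth is the distance from the TCP to the grasp point, in m); z points along the fingers, y is the direction in which the jaws open and shut (so a half turn about z gives the same grasp; the last joint's range is limited). The gripper opens to 85 mm and grips with 20 to 120 N. Pads are 22 mm wide; open, the fingers measure 114 mm over their backs; the gripper's body (76 mm by 85 mm) begins 54 mm behind the grasp point. The pads swing forward as they close: fully open they stand 13 mm farther back than shut.
Start: joints at [-1.329, 0.477, 0.022, 1.555, -0.011, 1.109, -0.083], TCP at [0.231, 0.634, 0.231] pointing down, gripper open.
Joint ranges: [-2.96, 2.96], [-0.34, 2.1], [-1.41, 1.46], [0.24, 2.44], [-1.37, 4.51], [0.17, 1.92], [-2.96, 2.96]. Speed limits (rad/s): [2.39, 2.39, 3.14, 3.14, 3.14, 3.14, 3.14].

INTERFACE

Orientations are given as a rotation vector (axis times angle).
In Python, from bench import r, grab_frame gives the robot as it stands. The module is installed in compiled form; this text tells all that it offers.
- The arm moves only by the tool play_rows, never from a script. Its argument "increments" is a list of rows, each a list of 7 numbers: the shift along the tool's x, y, z in mm, then the turn, a rotation vector about the tool's x, y, z in rad, then the closure in counts, from 0 (fully open) to 255 (shut). In form: [[tx, ty, tz, rx, ry, rz, claw], ...]. A call has 1 to 5 rows; each row shifts and turns the pose as measured when the row begins, along the tool's axes as they then stand; what a row does not reach is not made up. A row lasts 1/10 s, in which the tool goes at most 50 mm and 8.59 degrees, less where a joint would pass 70% of its speed; a pose out of reach is approached as far as the arm can. A call is refused whole if a number of a shift passes 50 or a number of a turn 0.15, either way. A call with a gripper value outside its range is refused whole. The fingers move at their own pace and stop on an object; "force" is the grip in N (left out, the last holds). Time passes only in rows, so rows that do not move let the fingers close. It gives the time, the measured TCP pose, the force and the opening at its end, in the units of the state.
- r.get_obs(): the state, without advancing time (a new reading comes with each control period).
- grab_frame(name): name is "scene" or "top" or "wrist"; returns a dict with "color" (420x560x3 uint8, blue, green, red), "depth" (420x560 float32, m along the optical axis (not along the pixel's ray), 0 where there is no reading), "K" (3x3 intrinsics, pixels), "k1" (the pictures are not rectified: a ray, as slopes to the right and down, at radius r is drawn at 1 + k1 r^2 times it, then the intrinsics apply), "T" (4x4, takes a point from camera to world coordinates). Camera axes: x right, y up, looking along -z (the intrinsics and any distortion apply to the point x, -y, -z); pixel columns grow to the right and rows downward; lengths in m; the calibration is good to about 2 mm. A picture is of the moment at which its call begins.
- r.hand_in(): hands the job in, once; it reports no verdict.
The state is a dict: "clock": time; "joints": joint angles; "qvel": joint speeds; "tau": joint torques, N m; "tcp_pos": TCP position; "orientation": TCP orientation; "contact_force": force on the tool from outside, world axes, zero at the start; "moment": the same for the moment, N m; "grip_width": finger opening in m.
Only numpy, scipy, OpenCV 4.12 (cv2) and the standard library are available. Lean on these libraries where they do the work, as an engineer would, in place of code of your own. Each camera call takes 0.05 s, during which the arm holds its last target.

## Working session

There is one attempt and no reset: what is moved stays moved. The work goes in short steps, Python scripts to look and compute and a tool call to move; the robot and the scene stay as the last step left them, time stands still between calls to the robot, and variables do not carry over. Pictures are saved under pics/ and viewed, and the job is handed in when it is done.

Besides the shell and the picture viewer there is one more tool, called as name([rows], argument=value, ...), one row to a line, values as JSON. play_rows: Moves the arm, as the interface text tells. Its arguments: {"type":"object","properties":{"increments":{"type":"array","items":{"type":"array","items":{"type":"number"}}},"force":{"type":"number"}},"required":["increments"]}

```bash
mkdir -p pics; ls; python3 - <<'E'
from bench import r, grab_frame
import cv2,numpy as np
print(r.get_obs())
for n in ("scene","top","wrist"):
    f=grab_frame(n); cv2.imwrite(f"pics/{n}0.png",f["color"]); np.savez(f"{n}0.npz",**f); print(n,f["K"],f["k1"],f["T"])
E
```

```text
pics
{'clock': 0.0, 'joints': array([-1.32911866,  0.47784487,  0.02231635,  1.55645607, -0.01145418,
        1.10932752, -0.08310042]), 'qvel': array([ 2.17365694e-03, -1.92423243e-03,  8.74698532e-05,  3.23877835e-04,
        9.39815640e-05, -1.46716692e-03, -2.05844145e-03]), 'tau': array([-3.05883314e-04, -5.96456695e+01,  1.60769138e+00, -2.81191868e+01,
        1.24132921e-02,  9.56009579e-03, -2.83076240e-06]), 'tcp_pos': array([0.23112139, 0.63355309, 0.23029333]), 'orientation': array([-5.46508520e-01, -3.09352924e+00,  2.98626195e-03]), 'contact_force': array([0.01506166, 0.36710259, 0.77054778]), 'moment': array([ 0.05658452, -0.02828671, -0.01362695]), 'grip_width': 0.08550484601180812}
scene [[386.16173791   0.         280.24248817]
 [  0.         386.16173791 209.12930036]
 [  0.           0.           1.        ]] 0.025439527657357745 [[ 0.8461131  -0.37026403  0.38340211  0.82882083]
 [ 0.53296992  0.59579899 -0.60080499 -0.55095083]
 [-0.00597411  0.71269076  0.70145292  0.70013856]
 [ 0.          0.          0.          1.        ]]
top [[442.28218093   0.         281.51183283]
 [  0.         442.28218093 203.76573785]
 [  0.           0.           1.        ]] -0.13284830777291112 [[-2.19060035e-02  9.96323085e-01 -8.28277510e-02  3.93596730e-01]
 [-9.99756090e-01 -2.20633522e-02 -9.84775795e-04  8.21011230e-03]
 [-2.80861270e-03  8.27859760e-02  9.96563392e-01  1.09294111e+00]
 [ 0.00000000e+00  0.00000000e+00  0.00000000e+00  1.00000000e+00]]
wrist [[308.90480607   0.         277.44630457]
 [  0.         308.90480607 215.3296859 ]
 [  0.           0.           1.        ]] -0.05874193320888223 [[ 3.43535204e-01 -8.95003539e-01 -2.84521050e-01  1.58313281e-01]
 [ 9.39139485e-01  3.27142260e-01  1.04856897e-01  6.60263340e-01]
 [-7.68435106e-04 -3.03226988e-01  9.52918047e-01  3.72429752e-01]
 [ 0.00000000e+00  0.00000000e+00  0.00000000e+00  1.00000000e+00]]
```

View pics/top0.png

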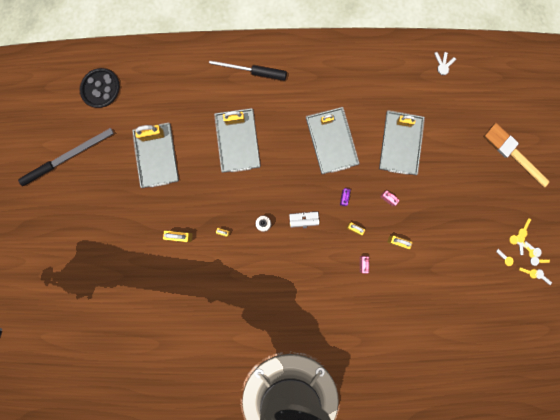

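View pics/scene0.png

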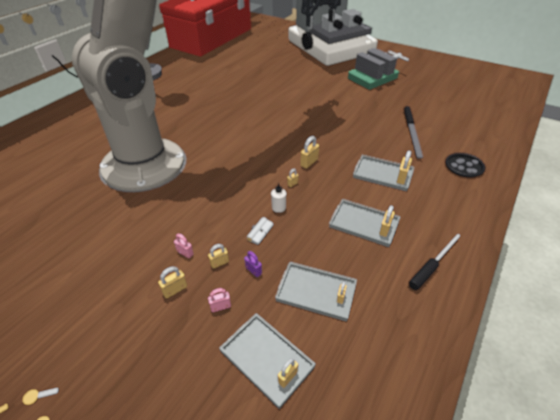

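View pics/wrist0.png

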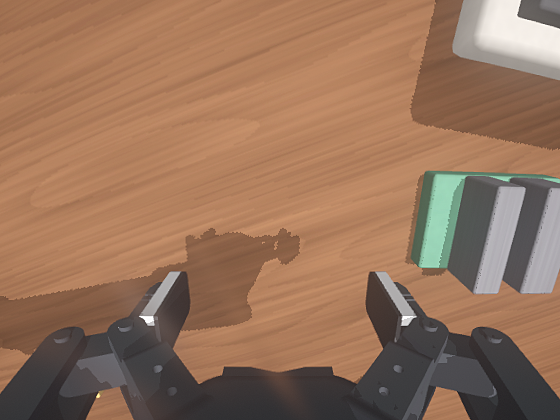

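```bash
cat > h.py <<'E'
import numpy as np,cv2
def cloud(f):
    h,w=f["depth"].shape
    K=f["K"];k1=float(f["k1"])
    u,v=np.meshgrid(np.arange(w),np.arange(h))
    pts=np.stack([u,v],-1).reshape(-1,1,2).astype(float)
    und=cv2.undistortPointsIter(pts,K,np.array([k1,0,0,0.]),None,None,(3,50,1e-9)).reshape(h,w,2)
    d=f["depth"]
    P=np.stack([und[...,0]*d,-und[...,1]*d,-d],-1)
    P=P@f["T"][:3,:3].T+f["T"][:3,3]
    P[d==0]=np.nan
    return P
def proj(f,p):
    T=np.linalg.inv(f["T"]);q=T[:3,:3]@np.asarray(p,float)+T[:3,3]
    a=np.array([q[0]/-q[2],-q[1]/-q[2]]);a=a*(1+float(f["k1"])*(a@a))
    return f["K"][:2,:2]@a+f["K"][:2,2]
E
python3 - <<'E'
import numpy as np,cv2
from h import *
f=dict(np.load("top0.npz"));P=cloud(f);c=f["color"]
print("table z",np.nanmedian(P[260:400,400:480,2]))
for n,(u0,u1,v0,v1) in dict(L60=(160,192,226,248),L30=(212,232,224,240),L40=(344,370,219,239),L50=(386,416,230,254),TA=(130,168,118,142),TB=(218,250,106,128),TC=(314,342,108,128),TD=(390,422,108,130),cyl=(285,322,208,230),bot=(252,274,212,234)).items():
    Q=P[v0:v1,u0:u1].reshape(-1,3); m=Q[:,2]>0.025 if n[0]=='T' else Q[:,2]>0.008
    Q=Q[m]; print(n,len(Q),Q.mean(0).round(4),"zmax",np.percentile(Q[:,2],[50,90,98]).round(4),cv2.minAreaRect((Q[:,:2]*1000).astype(np.float32)))
big=cv2.resize(c[100:275,125:430],None,fx=2.6,fy=2.6,interpolation=cv2.INTER_CUBIC);cv2.imwrite("pics/topcrop.png",big)
g=dict(np.load("scene0.npz"));cv2.imwrite("pics/scenecrop.png",cv2.resize(g["color"][120:400,150:430],None,fx=2.1,fy=2.1,interpolation=cv2.INTER_CUBIC))
E
```

```text
table z -0.0006987637636501898
L60 270 [0.4091 0.2573 0.0557] zmax [0.05   0.0817 0.0856] ((409.5711669921875, 262.9708251953125), (62.58869171142578, 22.698287963867188), 83.60021209716797)
L30 79 [0.4178 0.1536 0.032 ] zmax [0.0284 0.048  0.0505] ((418.0386657714844, 154.98440551757812), (30.23052215576172, 14.684012413024902), 75.03673553466797)
L40 129 [ 0.4183 -0.1666  0.0379] zmax [0.0351 0.0586 0.061 ] ((418.7621765136719, -168.94183349609375), (40.07006072998047, 15.664948463439941), 61.57819366455078)
L50 195 [ 0.3831 -0.2696  0.0449] zmax [0.0413 0.0689 0.0726] ((382.63494873046875, -274.8343811035156), (50.433956146240234, 19.11780548095703), 69.85275268554688)
TA 301 [0.6628 0.3282 0.0556] zmax [0.0521 0.0839 0.0872] ((664.8395385742188, 332.573974609375), (21.412883758544922, 60.485198974609375), 11.093374252319336)
TB 211 [0.6951 0.1234 0.05  ] zmax [0.0447 0.0722 0.0753] ((696.689208984375, 124.39155578613281), (19.754783630371094, 50.958274841308594), 3.7502918243408203)
TC 74 [ 0.6891 -0.1078  0.0354] zmax [0.0314 0.0494 0.0519] ((688.2603759765625, -107.93716430664062), (14.334897994995117, 30.33722686767578), 3.9639041423797607)
TD 138 [ 0.681  -0.3039  0.042 ] zmax [0.0374 0.06   0.0629] ((681.7346801757812, -305.4659729003906), (41.143272399902344, 15.217304229736328), 71.93782806396484)
cyl 324 [ 0.4432 -0.0444  0.0129] zmax [0.0129 0.0171 0.0182] ((443.6761779785156, -44.759681701660156), (68.50904083251953, 37.0621337890625), 88.79914093017578)
bot 186 [0.4356 0.0538 0.0559] zmax [0.0539 0.0676 0.0777] ((435.81097412109375, 53.948143005371094), (33.148860931396484, 33.223880767822266), 89.16824340820312)
```

View pics/topcrop.png

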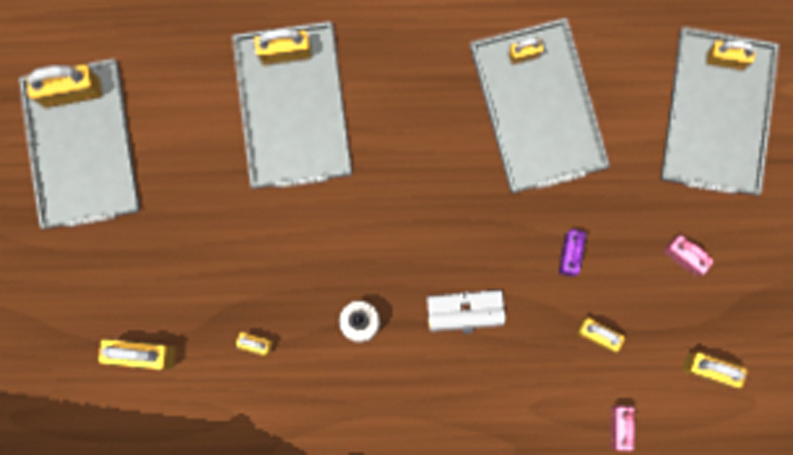

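View pics/scenecrop.png

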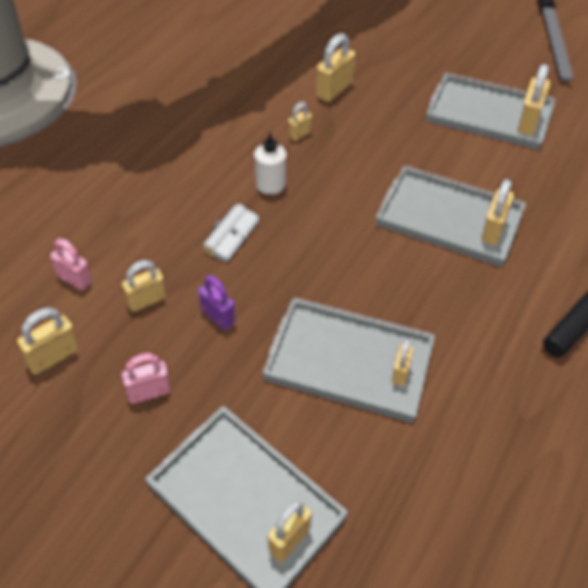

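```bash
python3 - <<'E'
import numpy as np,cv2
from h import *
f=dict(np.load("top0.npz"));g=dict(np.load("scene0.npz"))
reg=dict(TA=(0.60,0.33),TB=(0.63,0.12),TC=(0.63,-0.12),TD=(0.62,-0.30))
for nm,F in (("top",f),("scene",g)):
    P=cloud(F).reshape(-1,3);C=F["color"].reshape(-1,3).astype(int)
    gray=(C.max(1)-C.min(1)<35)
    for n,(x,y) in reg.items():
        m=gray&(abs(P[:,0]-x)<.14)&(abs(P[:,1]-y)<.10)&(P[:,2]>.0015)&(P[:,2]<.016)
        # keep largest component by nearness: use percentile robust
        Q=P[m]; r=cv2.minAreaRect((Q[:,:2]*1000).astype(np.float32))
        b=(P[:,2]>.025)&(abs(P[:,0]-x)<.14)&(abs(P[:,1]-y)<.10)
        B=P[b]; rb=cv2.minAreaRect((B[:,:2]*1000).astype(np.float32))
        # fixed padlock predicted
        (cx,cy),(w,h),a=r
        ax=a if w>h else a-90
        ax=(ax+90)%180-90
        d=np.array([np.cos(np.radians(ax)),np.sin(np.radians(ax))])
        print(nm,n,"c",np.round((cx,cy),1),np.round((w,h),1),"yaw",round(ax,2),"pred lock",np.round(np.array([cx,cy])+52*d,1),"lock",np.round(rb[0],1),np.round(rb[1],1),round(rb[2],1),"zmax",np.percentile(B[:,2],99).round(4),"target",np.round(np.array([cx,cy])-25*d,1))
P=cloud(g);Q=P.reshape(-1,3)
for n,(x,y) in dict(L60=(.409,.263),L30=(.418,.155),L40=(.419,-.169),L50=(.383,-.275)).items():
    m=(np.hypot(Q[:,0]-x,Q[:,1]-y)<.045)&(Q[:,2]>.008);B=Q[m];rb=cv2.minAreaRect((B[:,:2]*1000).astype(np.float32));print(n,np.round(rb[0],1),np.round(rb[1],1),round(rb[2],1),np.percentile(B[:,2],99).round(4))
E
```

```text
top TA c [616.6 327.2] [156.9  99.9] yaw 9.17 pred lock [667.9 335.5] lock [664.8 332.6] [21.4 60.5] 11.1 zmax 0.0874 target [591.9 323.2]
top TB c [646.6 117.5] [152.9  97.5] yaw 7.02 pred lock [698.2 123.9] lock [696.7 124.4] [19.8 51. ] 3.8 zmax 0.0766 target [621.8 114.5]
top TC c [ 641.2 -120.7] [153.6  98. ] yaw 13.89 pred lock [ 691.7 -108.2] lock [ 593.8 -126.3] [209.4  30.5] 10.6 zmax 0.0604 target [ 617.  -126.7]
top TD c [ 632.3 -297.2] [ 98.4 156.2] yaw -11.02 pred lock [ 683.3 -307.1] lock [ 586.2 -279.9] [ 41.2 214.5] 75.0 zmax 0.0629 target [ 607.8 -292.4]
scene TA c [615.9 323.6] [151.  103.9] yaw 9.08 pred lock [667.2 331.8] lock [667.9 329.5] [21.8 60.7] 9.8 zmax 0.0884 target [591.2 319.6]
scene TB c [647.7 121.7] [151.7 111.7] yaw 6.8 pred lock [699.3 127.9] lock [701.4 119.6] [18.9 49.4] 5.9 zmax 0.0737 target [622.9 118.8]
scene TC c [ 604.8 -131.3] [230.6 100.7] yaw 14.32 pred lock [ 655.2 -118.4] lock [ 596.3 -131.8] [215.3  30.4] 12.0 zmax 0.0592 target [ 580.6 -137.5]
scene TD c [ 633.5 -297. ] [102.4 154.7] yaw -8.58 pred lock [ 684.9 -304.8] lock [ 589.7 -281.7] [ 40.7 217.6] 75.5 zmax 0.0634 target [ 608.8 -293.3]
L60 [413.4 261.9] [65.4 23.9] 82.9 0.0831
L30 [420.6 152.2] [31.5 15.6] 75.1 0.0474
L40 [ 422.4 -170.8] [40.3 18. ] 58.7 0.0593
L50 [ 384.6 -276.6] [51.  22.1] 68.3 0.0715
```

```bash
cat > plan.py <<'E'
import numpy as np
from scipy.spatial.transform import Rotation as R
from bench import r
def Rt(yaw): # tool down, jaw y along world yaw (deg)
    a=np.radians(yaw);y=np.array([np.cos(a),np.sin(a),0]);z=np.array([0,0,-1.]);x=np.cross(y,z)
    return R.from_matrix(np.stack([x,y,z],1))
def plan(p,yaw,n=None,maxd=48,maxa=.145):
    o=r.get_obs();p0=np.array(o["tcp_pos"]);R0=R.from_rotvec(o["orientation"]);Rg=Rt(yaw)
    p=np.array(p);rv=(R0.inv()*Rg).as_rotvec();D=np.linalg.norm(p-p0)*1000
    N=max(int(np.ceil(D/maxd)),int(np.ceil(np.linalg.norm(rv)/maxa)),1)
    if n: N=max(n,N)
    print("t",round(o["clock"],2),"tcp",p0.round(4),"F",np.round(o["contact_force"],1),"w",round(o["grip_width"],4),"tilt/yaw err",rv.round(3),"dist",round(D,1),"rows",N)
    Rk=R0
    for k in range(N):
        s=Rk.inv().apply((p-p0)/N)*1000
        print([*(float(v) for v in s.round(1)),*(float(v) for v in (rv/N).round(3))])
        Rk=Rk*R.from_rotvec(rv/N)
E
python3 -c "
from plan import *
plan((.411,.263,.21),-6.5)"
```

```text
t 0.15 tcp [0.2312 0.6337 0.2305] F [-0.1 -0.5 -0.1] w 0.0858 tilt/yaw err [-1.000e-03  1.000e-03  1.334e+00] dist 412.5 rows 10
[-29.6, -28.7, 2.1, -0.0, 0.0, 0.133]
[-33.1, -24.5, 2.1, -0.0, 0.0, 0.133]
[-36.1, -19.8, 2.1, -0.0, 0.0, 0.133]
[-38.4, -14.9, 2.1, -0.0, 0.0, 0.133]
[-40.1, -9.6, 2.1, -0.0, 0.0, 0.133]
[-41.0, -4.2, 2.1, -0.0, 0.0, 0.133]
[-41.2, 1.3, 2.1, -0.0, 0.0, 0.133]
[-40.6, 6.8, 2.1, -0.0, 0.0, 0.133]
[-39.4, 12.1, 2.1, -0.0, 0.0, 0.133]
[-37.4, 17.2, 2.1, -0.0, 0.0, 0.133]
```

play_rows([
  [-30,-29,2,0,0,0.133,0],
  [-33,-25,2,0,0,0.133,0],
  [-36,-20,2,0,0,0.133,0],
  [-38,-15,2,0,0,0.133,0],
  [-40,-10,2,0,0,0.133,0],
])

```text
clock: 0.65
tcp_pos: [0.3161, 0.4462, 0.2177]
orientation: [-1.542, -2.733, 0.003]
contact_force: [1.6, -0.4, 0.7]
grip_width: 0.0856
```

```bash
python3 -c "
from plan import *
plan((.411,.263,.21),-6.5)"
```

```text
t 0.65 tcp [0.3161 0.4462 0.2177] F [ 1.6 -0.4  0.7] w 0.0856 tilt/yaw err [-0.004 -0.001  0.657] dist 206.5 rows 5
[-41.2, -2.7, 1.5, -0.001, -0.0, 0.131]
[-41.2, 2.7, 1.5, -0.001, -0.0, 0.131]
[-40.5, 8.1, 1.5, -0.001, -0.0, 0.131]
[-39.1, 13.3, 1.5, -0.001, -0.0, 0.131]
[-37.0, 18.3, 1.5, -0.001, -0.0, 0.131]
```

Tracking is good.

play_rows([
  [-41,-3,2,0,0,0.131,80],
  [-41,3,2,0,0,0.131,80],
  [-40,8,2,0,0,0.131,80],
  [-39,13,2,0,0,0.131,80],
  [-37,18,2,0,0,0.131,80],
])

```text
clock: 1.15
tcp_pos: [0.4099, 0.2541, 0.2066]
orientation: [-2.368, -2.059, 0.005]
contact_force: [0.3, 0.7, 1.0]
grip_width: 0.0587
```

```bash
cat > look.py <<'E'
import sys
from plan import *
from h import *
from bench import grab_frame
def look(name,xy,rad=.05,zmin=.008):
    f=grab_frame("wrist");cv2.imwrite(f"pics/{name}.png",f["color"]);np.savez(f"{name}.npz",**f)
    Q=cloud(f).reshape(-1,3);m=(np.hypot(Q[:,0]-xy[0],Q[:,1]-xy[1])<rad)&(Q[:,2]>zmin);B=Q[m]
    rb=cv2.minAreaRect((B[:,:2]*1000).astype(np.float32));print(name,len(B),np.round(rb[0],1),np.round(rb[1],1),round(rb[2],1),"z99",np.percentile(B[:,2],99).round(4))
    return f,Q
E
python3 -c "
from look import *
look('w1',(.411,.263))
plan((.411,.263,.12),-6.5)"
```

```text
w1 25590 [411.3 264.9] [ 59.1 100. ] 82.1 z99 0.3026
t 1.2 tcp [0.4128 0.2465 0.2063] F [ 1.5 -6.2 -0.7] w 0.0587 tilt/yaw err [-0.004  0.004 -0.041] dist 87.9 rows 2
[8.2, -2.0, 43.2, -0.002, 0.002, -0.021]
[8.1, -1.9, 43.2, -0.002, 0.002, -0.021]
```

View pics/w1.png

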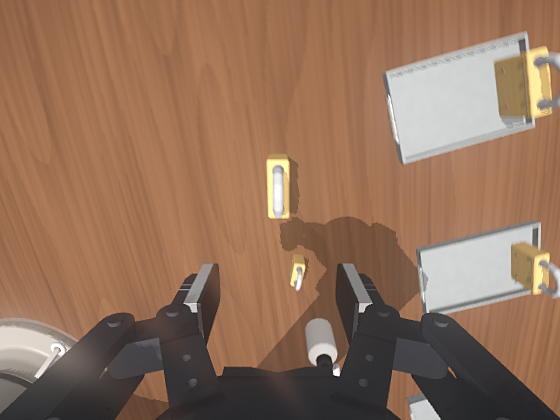

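```bash
sed -i 's/(Q\[:,2\]>zmin)/(Q[:,2]>zmin)\&(Q[:,2]<.095)/' look.py; python3 -c "
from look import *
f=dict(np.load('w1.npz'));Q=cloud(f).reshape(-1,3)
def rect(c,rad,lo=.008,hi=.095):
    B=Q[(np.hypot(Q[:,0]-c[0],Q[:,1]-c[1])<rad)&(Q[:,2]>lo)&(Q[:,2]<hi)]
    rb=cv2.minAreaRect((B[:,:2]*1000).astype(np.float32));print(len(B),np.round(rb[0],1),np.round(rb[1],1),round(rb[2],1))
rect((.411,.263),.045);rect((.418,.154),.03);
rect((.666,.332),.045,.025);rect((.7,.123),.045,.025)
cv2.imwrite('pics/w1c.png',cv2.resize(f['color'][20:300,250:560],None,fx=2.2,fy=2.1,interpolation=cv2.INTER_CUBIC))
"
```

```text
1396 [410.1 265. ] [59.2 22.1] 82.5
398 [418.4 156. ] [30.3 14.6] 72.5
2882 [665.4 334.4] [23.9 60.6] 8.9
1350 [698.2 125.1] [21.  51.4] 6.6
```

View pics/w1c.png

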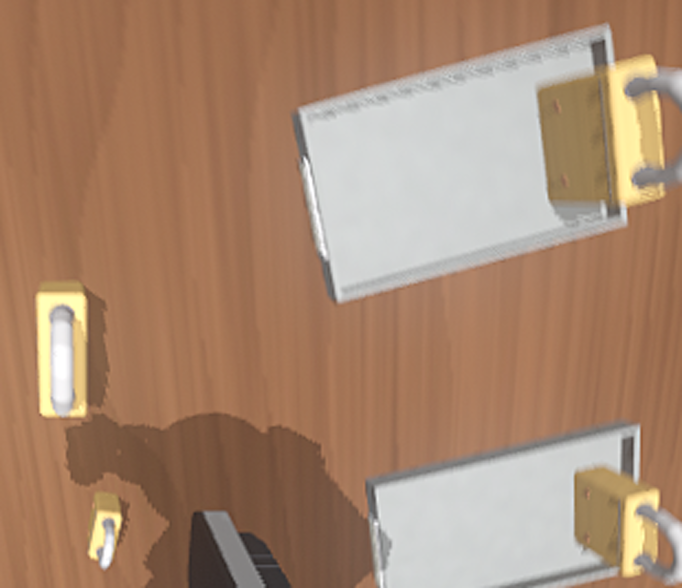

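```bash
python3 -c "
import cv2,numpy as np
c=np.load('scene0.npz')['color']
def cr(u,v,s=24): return cv2.resize(c[v-s:v+s,u-s:u+s],(260,260),interpolation=cv2.INTER_CUBIC)
a=np.hstack([cr(310,152),cr(173,282),cr(218,256)]);b=np.hstack([cr(404,168),cr(386,222),cr(288,374)])
cv2.imwrite('pics/cmp.png',np.vstack([a,b]))"
```

```text
(no output)
```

View pics/cmp.png

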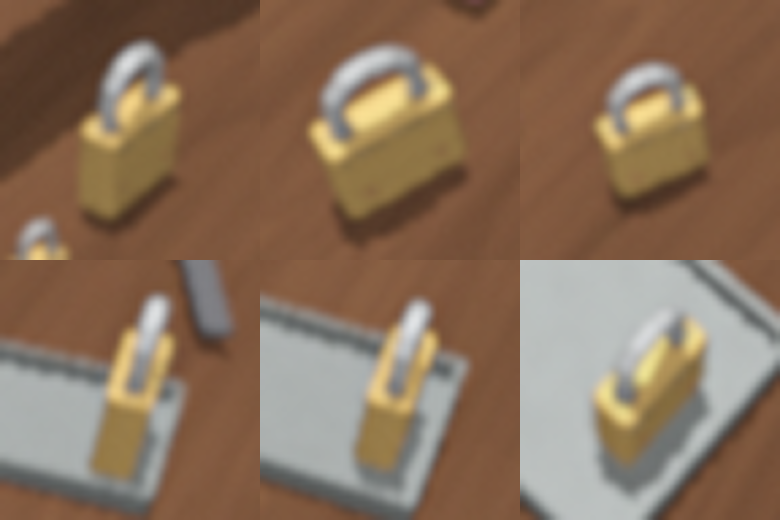

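```bash
python3 -c "
from look import *
plan((.410,.2645,.11),-7.2)"
```

```text
t 1.2 tcp [0.4128 0.2465 0.2063] F [ 1.5 -6.2 -0.7] w 0.0587 tilt/yaw err [-0.004  0.004 -0.029] dist 98.0 rows 3
[5.9, -1.7, 32.1, -0.001, 0.001, -0.01]
[5.9, -1.7, 32.1, -0.001, 0.001, -0.01]
[5.9, -1.7, 32.1, -0.001, 0.001, -0.01]
```

play_rows([
  [6,-2,32,0,0,-0.01,80],
  [6,-2,32,0,0,-0.01,80],
  [6,-2,25,0,0,-0.01,80],
  [0,0,3,0,0,0,80],
  [0,0,0,0,0,0,80],
])

```text
clock: 1.7
tcp_pos: [0.4117, 0.2624, 0.1131]
orientation: [-2.362, -2.071, 0.003]
contact_force: [0.1, 0.3, -0.5]
grip_width: 0.0584
```

```bash
python3 -c "
from look import *
look('w2',(.410,.264),.045)
plan((.410,.2645,.023),-7.2)"
```

```text
w2 2770 [410.  264.7] [59.7 22.2] 82.7 z99 0.0853
t 1.75 tcp [0.4118 0.2626 0.1135] F [-0.2 -0.6 -0.1] w 0.0585 tilt/yaw err [-0.001  0.001 -0.006] dist 90.5 rows 2
[0.9, -0.9, 45.2, -0.001, 0.0, -0.003]
[0.8, -1.0, 45.2, -0.001, 0.0, -0.003]
```

View pics/w2.png

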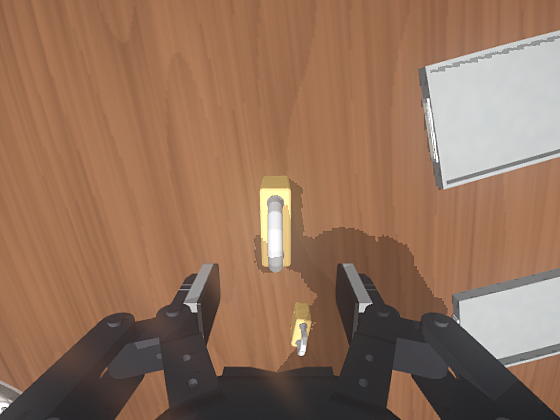

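play_rows([
  [1,-1,30,0,0,0,80],
  [1,-1,30,0,0,0,80],
  [0,0,20,0,0,0,80],
  [0,0,8,0,0,0,80],
  [0,0,0,0,0,0,80],
])

```text
clock: 2.25
tcp_pos: [0.4153, 0.2693, 0.0301]
orientation: [-2.361, -2.07, -0.02]
contact_force: [-0.8, -0.2, -0.7]
grip_width: 0.0587
```

```bash
python3 -c "
from look import *
plan((.410,.2645,.023),-7.2)"
```

```text
t 2.25 tcp [0.4153 0.2693 0.0301] F [-0.8 -0.2 -0.7] w 0.0587 tilt/yaw err [ 0.007 -0.01  -0.005] dist 10.0 rows 1
[-5.5, -4.7, 7.0, 0.007, -0.01, -0.005]
```

play_rows([
  [-3,-3,3,0.004,-0.006,0,80],
  [-2,-2,3,0.002,-0.003,0,80],
  [0,0,0,0,0,0,80],
  [0,0,0,0,0,0,80],
])

```text
clock: 2.65
tcp_pos: [0.4114, 0.2662, 0.0273]
orientation: [-2.362, -2.071, -0.011]
contact_force: [-0.4, -0.2, -0.3]
grip_width: 0.0586
```

```bash
python3 -c "
from look import *
plan((.410,.2645,.023),-7.2)"
```

```text
t 2.65 tcp [0.4114 0.2662 0.0273] F [-0.4 -0.2 -0.3] w 0.0586 tilt/yaw err [ 0.005 -0.005 -0.006] dist 4.8 rows 1
[-1.9, -1.2, 4.3, 0.005, -0.005, -0.006]
```

play_rows([
  [-2,-1.5,5,0.005,-0.005,-0.006,80],
  [0,0,0,0,0,0,80],
  [0,0,0,0,0,0,200],
  [0,0,0,0,0,0,255],
  [0,0,0,0,0,0,255],
], force=50)

```text
clock: 3.15
tcp_pos: [0.4101, 0.2646, 0.0226]
orientation: [-2.355, -2.078, -0.001]
contact_force: [-0.6, -0.3, 0.7]
grip_width: 0.0214
```

play_rows([
  [0,0,0,0,0,0,255],
  [0,0,0,0,0,0,255],
  [0,0,0,0,0,0,255],
])

```text
clock: 3.45
tcp_pos: [0.41, 0.2646, 0.0226]
orientation: [-2.355, -2.078, -0.001]
contact_force: [-0.2, -0.3, 0.3]
grip_width: 0.0213
```

play_rows([
  [0,0,-15,0,0,0,255],
  [0,0,-30,0,0,0,255],
  [0,0,-30,0,0,0,255],
  [0,0,-8,0,0,0,255],
])

```text
clock: 3.85
tcp_pos: [0.407, 0.2623, 0.1046]
orientation: [-2.355, -2.078, 0.014]
contact_force: [0.7, 1.3, -3.8]
grip_width: 0.0215
```

```bash
python3 -c "
from look import *
look('w3',(.410,.264),.045)
plan((.590,.3215,.11),9,maxd=40)"
```

```text
w3 258 [410.6 290.6] [ 2.7 21.7] 81.7 z99 0.0948
t 3.9 tcp [0.4068 0.2623 0.1045] F [-0.4  0.3 -3.5] w 0.0213 tilt/yaw err [-0.007  0.005 -0.282] dist 192.6 rows 5
[16.3, 34.9, -1.4, -0.001, 0.001, -0.056]
[14.3, 35.7, -1.4, -0.001, 0.001, -0.056]
[12.3, 36.5, -1.3, -0.001, 0.001, -0.056]
[10.2, 37.1, -1.2, -0.001, 0.001, -0.056]
[8.1, 37.6, -1.2, -0.001, 0.001, -0.056]
```

View pics/w3.png

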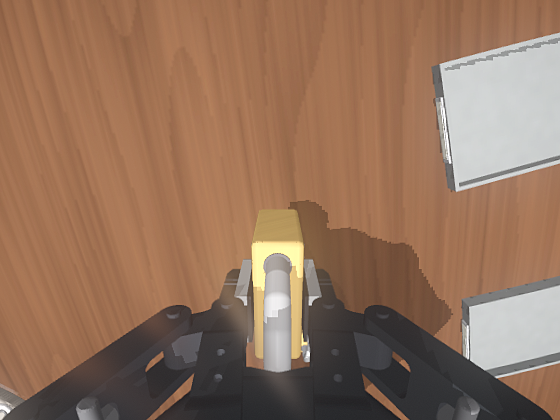

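Padlock 60 held square between the pads (centre about (278,300)); weight ≈4 N shows. Move to tray 60.

play_rows([
  [16,35,-1,0,0,-0.056,255],
  [14,36,-1,0,0,-0.056,255],
  [12,36,-1,0,0,-0.056,255],
  [10,37,-1,0,0,-0.056,255],
  [4,15,-1,0,0,-0.03,255],
])

```text
clock: 4.4
tcp_pos: [0.5638, 0.314, 0.0974]
orientation: [-2.05, -2.369, 0.035]
contact_force: [0.1, -0.3, -3.3]
grip_width: 0.0216
```

```bash
python3 -c "
from look import *
plan((.590,.3215,.07),9,maxd=40)"
```

```text
t 4.4 tcp [0.5638 0.314  0.0974] F [ 0.1 -0.3 -3.3] w 0.0216 tilt/yaw err [-0.023  0.008 -0.013] dist 38.6 rows 1
[3.9, 27.6, 26.7, -0.023, 0.008, -0.013]
```

play_rows([
  [2,13,9,-0.01,0.004,-0.007,255],
  [2,10,9,-0.01,0.004,-0.007,255],
  [0,4,5,0,0,0,255],
  [0,0,0,0,0,0,255],
  [0,0,0,0,0,0,255],
])

```text
clock: 4.9
tcp_pos: [0.5879, 0.3203, 0.0633]
orientation: [-2.035, -2.386, 0.018]
contact_force: [0.5, -0.2, -3.2]
grip_width: 0.0212
```

```bash
python3 -c "
from look import *
f,Q=look('w4',(.590,.3215),.035)
def rect(c,rad,lo=.008,hi=.095):
    B=Q[(np.hypot(Q[:,0]-c[0],Q[:,1]-c[1])<rad)&(Q[:,2]>lo)&(Q[:,2]<hi)]
    rb=cv2.minAreaRect((B[:,:2]*1000).astype(np.float32));print(len(B),np.round(rb[0],1),np.round(rb[1],1),round(rb[2],1))
rect((.666,.332),.042,.025)
plan((.590,.3215,.03),9,maxd=40)"
```

```text
w4 6278 [585.9 320.9] [61.9 45.6] 77.9 z99 0.0944
7584 [666.2 334.7] [23.2 60.4] 8.7
t 4.95 tcp [0.5878 0.3203 0.0635] F [ 0.2 -1.3 -4.5] w 0.0214 tilt/yaw err [-0.013  0.003  0.002] dist 33.5 rows 1
[0.9, 2.8, 33.4, -0.013, 0.003, 0.002]
```

View pics/w4.png

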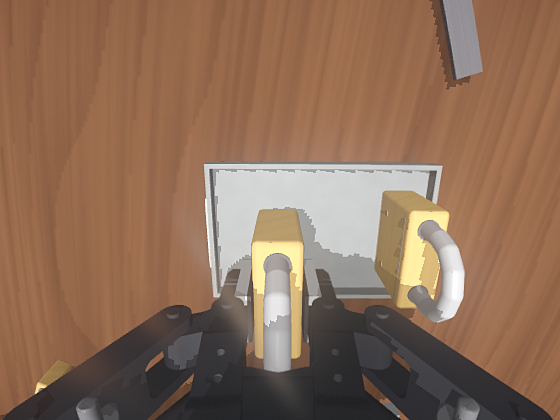

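play_rows([
  [1,1,10,-0.006,0.002,0,255],
  [1,1,10,-0.006,0.002,0,255],
  [0,0,8,0,0,0,255],
  [0,0,4,0,0,0,255],
  [0,0,0,0,0,0,255],
])

```text
clock: 5.45
tcp_pos: [0.5881, 0.3234, 0.0296]
orientation: [-2.036, -2.391, -0.003]
contact_force: [-0.6, -0.4, -3.5]
grip_width: 0.0211
```

```bash
python3 -c "
from look import *
plan((.590,.322,.026),9,maxd=40)"
```

```text
t 5.45 tcp [0.5881 0.3234 0.0296] F [-0.6 -0.4 -3.5] w 0.0211 tilt/yaw err [ 0.    -0.002  0.003] dist 4.3 rows 1
[-1.7, 1.7, 3.6, 0.0, -0.002, 0.003]
```

play_rows([
  [-1.5,1.5,2,0,-0.002,0.003,255],
  [0,0,2,0,0,0,255],
  [0,0,1,0,0,0,255],
  [0,0,0,0,0,0,255],
])

```text
clock: 5.85
tcp_pos: [0.5907, 0.3222, 0.0261]
orientation: [2.041, 2.388, 0.003]
contact_force: [-0.1, -0.3, -4.2]
grip_width: 0.0214
```

```bash
python3 -c "
from look import *
plan((.590,.322,.026),9,maxd=40)"
```

```text
t 5.85 tcp [0.5907 0.3222 0.0261] F [-0.1 -0.3 -4.2] w 0.0214 tilt/yaw err [ 0.001 -0.001 -0.001] dist 0.8 rows 1
[-0.1, -0.8, 0.1, 0.001, -0.001, -0.001]
```

play_rows([
  [0,-0.5,1,0,0,0,255],
  [0,0,0.5,0,0,0,255],
  [0,0,0,0,0,0,255],
])

```text
clock: 6.15
tcp_pos: [0.5908, 0.3223, 0.0257]
orientation: [2.041, 2.387, 0.005]
contact_force: [-1.0, -0.4, -3.4]
grip_width: 0.021
```

play_rows([
  [0,0,1.5,0,0,0,255],
  [0,0,1,0,0,0,255],
  [0,0,0,0,0,0,255],
])

```text
clock: 6.45
tcp_pos: [0.5909, 0.3224, 0.0258]
orientation: [-2.042, -2.387, -0.005]
contact_force: [0.0, 0.8, -4.7]
grip_width: 0.0213
```

play_rows([
  [0,0,3,0,0,0,255],
  [0,0,0,0,0,0,255],
])

```text
clock: 6.65
tcp_pos: [0.5915, 0.3227, 0.0263]
orientation: [-2.042, -2.386, -0.007]
contact_force: [-0.4, 0.3, -3.4]
grip_width: 0.0212
```

```bash
python3 -c "
from look import *
f=grab_frame('scene');cv2.imwrite('pics/s5.png',cv2.resize(f['color'][120:240,320:480],None,fx=4.5,fy=4.5,interpolation=cv2.INTER_CUBIC))
look('w5',(.59,.322),.035)
o=r.get_obs();print(o['joints'],o['qvel'].round(3),o['tau'].round(1),o['contact_force'],o['moment'])
plan((.590,.322,.0255),9,maxd=40)"
```

```text
w5 16206 [589.7 322.3] [66.7 59.9] 47.3 z99 0.0941
[-0.76829695  0.71867206  0.2552636   1.70985171 -0.25191351  0.74087187
 -0.23191141] [-0.001  0.003  0.001 -0.002  0.     0.004  0.002] [  0.8 -63.9   7.2 -19.8   0.    0.    0. ] [-0.43711594 -0.77000164  3.61173592] [-0.41496875  0.27524943 -0.02410457]
t 6.75 tcp [0.5917 0.3228 0.0257] F [-0.4 -0.8  3.6] w 0.0214 tilt/yaw err [ 0.003 -0.004 -0.002] dist 1.9 rows 1
[-0.6, -1.8, 0.2, 0.003, -0.004, -0.002]
```

View pics/s5.png

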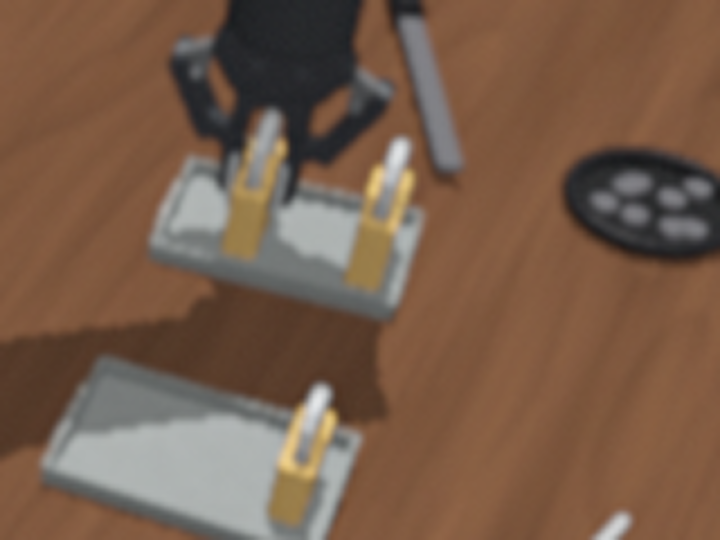

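View pics/w5.png

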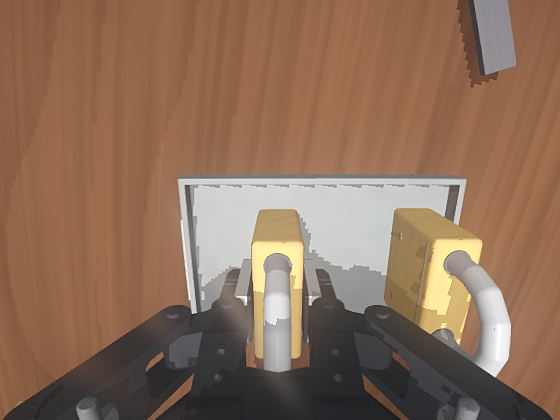

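play_rows([
  [0,-0.5,0,0.003,-0.004,-0.002,255],
  [0,0,0,0,0,0,170],
  [0,0,0,0,0,0,130],
  [0,0,0,0,0,0,125],
  [0,0,0,0,0,0,125],
])

```text
clock: 7.25
tcp_pos: [0.5922, 0.3234, 0.025]
orientation: [2.038, 2.389, 0.002]
contact_force: [0.1, -0.1, 0.4]
grip_width: 0.0434
```

play_rows([
  [0,0,-8,0,0,0,125],
  [0,0,-20,0,0,0,125],
  [0,0,-30,0,0,0,125],
  [0,0,-30,0,0,0,125],
  [0,0,-15,0,0,0,125],
])

```text
clock: 7.75
tcp_pos: [0.5904, 0.3223, 0.13]
orientation: [2.039, 2.389, -0.007]
contact_force: [0.7, 0.3, 0.2]
grip_width: 0.043
```

```bash
cat > rect.py <<'E'
from look import *
def rect(Q,c,rad,lo=.008,hi=.095):
    B=Q[(np.hypot(Q[:,0]-c[0],Q[:,1]-c[1])<rad)&(Q[:,2]>lo)&(Q[:,2]<hi)]
    rb=cv2.minAreaRect((B[:,:2]*1000).astype(np.float32));print(len(B),np.round(rb[0],1),np.round(rb[1],1),round(rb[2],1))
E
python3 -c "
from rect import *
f,Q=look('w6',(.590,.322),.035,.025)
rect(Q,(.666,.333),.035,.025)
plan((.418,.155,.20),-16,maxd=45)"
```

```text
w6 2392 [591.7 323.1] [22.4 59.4] 9.6 z99 0.0882
3375 [666.2 335.1] [22.6 59.7] 9.4
t 7.8 tcp [0.5913 0.3228 0.1319] F [1.4 0.6 1.9] w 0.0437 tilt/yaw err [-0.     0.002  0.437] dist 250.6 rows 6
[-23.1, -32.9, -11.3, -0.0, 0.0, 0.073]
[-25.4, -31.2, -11.3, -0.0, 0.0, 0.073]
[-27.6, -29.2, -11.3, -0.0, 0.0, 0.073]
[-29.7, -27.1, -11.3, -0.0, 0.0, 0.073]
[-31.6, -24.9, -11.3, -0.0, 0.0, 0.073]
[-33.3, -22.5, -11.3, -0.0, 0.0, 0.073]
```

View pics/w6.png

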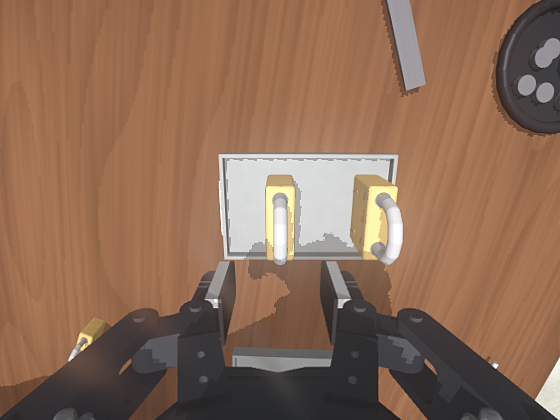

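play_rows([
  [-23,-33,-8,0,0,0.073,125],
  [-25,-31,-8,0,0,0.073,125],
  [-28,-29,-4,0,0,0.073,125],
  [-30,-27,0,0,0,0.073,125],
  [-32,-25,0,0,0,0.073,125],
])

```text
clock: 8.3
tcp_pos: [0.4443, 0.1828, 0.1506]
orientation: [2.447, 1.969, 0.005]
contact_force: [0.1, 0.1, 0.3]
grip_width: 0.0435
```

```bash
python3 -c "
from rect import *
plan((.418,.155,.11),-16,maxd=40)"
```

```text
t 8.3 tcp [0.4443 0.1828 0.1506] F [0.1 0.1 0.3] w 0.0435 tilt/yaw err [ 0.003 -0.002  0.064] dist 55.8 rows 2
[-16.4, -9.9, 20.3, 0.001, -0.001, 0.032]
[-16.7, -9.4, 20.3, 0.001, -0.001, 0.032]
```

play_rows([
  [-13,-8,16,0,0,0.03,125],
  [-13,-7,16,0,0,0.03,125],
  [-7,-4,8,0,0,0,125],
  [0,0,0,0,0,0,125],
  [0,0,0,0,0,0,125],
])

```text
clock: 8.8
tcp_pos: [0.4118, 0.15, 0.1085]
orientation: [-2.511, -1.887, 0.001]
contact_force: [0.2, 0.0, 0.8]
grip_width: 0.0437
```

```bash
python3 -c "
from rect import *
f,Q=look('w7',(.418,.155),.03)
plan((.418,.155,.04),-16,maxd=40)"
```

```text
w7 800 [418.6 156. ] [29.3 14. ] 74.6 z99 0.0494
t 8.85 tcp [0.412  0.1501 0.1086] F [-0.1  0.2  0.1] w 0.0435 tilt/yaw err [-0.001  0.    -0.003] dist 69.0 rows 2
[3.2, 2.2, 34.3, -0.0, 0.0, -0.001]
[3.2, 2.2, 34.3, -0.0, 0.0, -0.001]
```

View pics/w7.png

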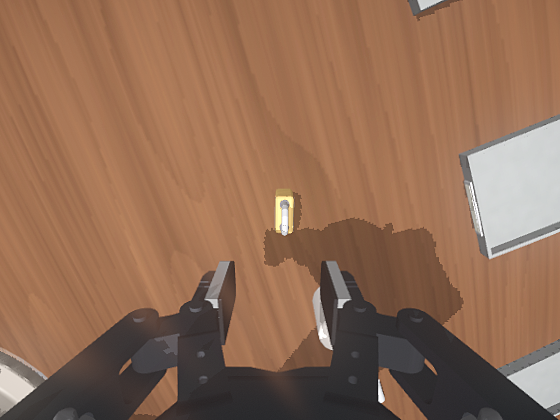

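play_rows([
  [3,3,25,0,0,-0.003,125],
  [3,3,25,0,0,0,125],
  [1,1,18,0,0,0,125],
  [0,0,6,0,0,0,125],
  [0,0,0,0,0,0,125],
])

```text
clock: 9.35
tcp_pos: [0.428, 0.1609, 0.0349]
orientation: [2.503, 1.898, 0.016]
contact_force: [0.2, 0.4, 1.4]
grip_width: 0.0439
```

```bash
python3 -c "
from rect import *
plan((.4185,.156,.006),-15.5,maxd=40)"
```

```text
t 9.35 tcp [0.428  0.1609 0.0349] F [0.2 0.4 1.4] w 0.0439 tilt/yaw err [ 0.006 -0.008 -0.003] dist 30.8 rows 1
[-7.6, -8.0, 28.8, 0.006, -0.008, -0.003]
```

play_rows([
  [-5,-5,6,0.003,-0.004,0,125],
  [-4,-4,8,0.003,-0.004,0,125],
  [0,0,8,0,0,0,125],
  [0,0,4,0,0,0,125],
  [0,0,0,0,0,0,125],
])

```text
clock: 9.85
tcp_pos: [0.4176, 0.1555, 0.009]
orientation: [2.502, 1.899, 0.005]
contact_force: [0.1, -0.2, 0.2]
grip_width: 0.0435
```

```bash
python3 -c "
from rect import *
plan((.4185,.156,.006),-15.5,maxd=40)"
```

```text
t 9.85 tcp [0.4176 0.1555 0.009 ] F [ 0.1 -0.2  0.2] w 0.0435 tilt/yaw err [ 0.002 -0.003 -0.002] dist 3.2 rows 1
[0.8, 0.8, 3.0, 0.002, -0.003, -0.002]
```

play_rows([
  [0.5,0.5,3,0.002,-0.003,0,125],
  [0,0,0.5,0,0,0,125],
  [0,0,0,0,0,0,255],
  [0,0,0,0,0,0,255],
  [0,0,0,0,0,0,255],
], force=40)

```text
clock: 10.35
tcp_pos: [0.419, 0.1561, 0.0056]
orientation: [2.502, 1.899, 0.001]
contact_force: [0.6, 0.0, -1.3]
grip_width: 0.0132
```

play_rows([
  [0,0,0,0,0,0,255],
  [0,0,0,0,0,0,255],
])

```text
clock: 10.55
tcp_pos: [0.4189, 0.1561, 0.0057]
orientation: [2.502, 1.899, 0.001]
contact_force: [-0.0, -0.2, -0.7]
grip_width: 0.013
```

play_rows([
  [0,0,-15,0,0,0,255],
  [0,0,-35,0,0,0,255],
  [0,0,-40,0,0,0,255],
  [0,0,-40,0,0,0,255],
  [0,0,-15,0,0,0,255],
])

```text
clock: 11.05
tcp_pos: [0.4165, 0.1545, 0.1529]
orientation: [2.503, 1.898, -0.012]
contact_force: [0.4, -0.9, -0.4]
grip_width: 0.0137
```

```bash
python3 -c "
from rect import *
plan((.616,-.1265,.12),14,maxd=42)"
```

```text
t 11.05 tcp [0.4165 0.1545 0.1529] F [ 0.4 -0.9 -0.4] w 0.0137 tilt/yaw err [-0.006  0.005 -0.518] dist 346.2 rows 9
[-24.1, 29.8, 3.7, -0.001, 0.001, -0.058]
[-25.7, 28.4, 3.7, -0.001, 0.001, -0.058]
[-27.3, 26.8, 3.7, -0.001, 0.001, -0.058]
[-28.8, 25.2, 3.7, -0.001, 0.001, -0.058]
[-30.2, 23.5, 3.7, -0.001, 0.001, -0.058]
[-31.5, 21.7, 3.7, -0.001, 0.001, -0.058]
[-32.7, 19.9, 3.7, -0.001, 0.001, -0.058]
[-33.8, 18.0, 3.7, -0.001, 0.001, -0.058]
[-34.8, 16.0, 3.7, -0.001, 0.001, -0.058]
```

play_rows([
  [-24,30,0,0,0,-0.058,255],
  [-26,28,0,0,0,-0.058,255],
  [-27,27,0,0,0,-0.058,255],
  [-29,25,0,0,0,-0.058,255],
  [-30,24,0,0,0,-0.058,255],
])

```text
clock: 11.55
tcp_pos: [0.5314, 0.0029, 0.1562]
orientation: [-2.171, -2.266, -0.001]
contact_force: [0.6, -0.2, -0.8]
grip_width: 0.0131
```

```bash
python3 -c "
from rect import *
plan((.616,-.1265,.09),14,maxd=40)"
```

```text
t 11.55 tcp [0.5314 0.0029 0.1562] F [ 0.6 -0.2 -0.8] w 0.0131 tilt/yaw err [-0.001 -0.003 -0.201] dist 168.2 rows 5
[-26.6, 15.8, 13.1, -0.0, -0.001, -0.04]
[-27.2, 14.7, 13.2, -0.0, -0.001, -0.04]
[-27.8, 13.6, 13.2, -0.0, -0.001, -0.04]
[-28.3, 12.5, 13.2, -0.0, -0.001, -0.04]
[-28.8, 11.3, 13.2, -0.0, -0.001, -0.04]
```

play_rows([
  [-27,16,13,0,0,-0.04,255],
  [-27,15,13,0,0,-0.04,255],
  [-28,14,13,0,0,-0.04,255],
  [-28,12,13,0,0,-0.04,255],
  [-15,6,5,0,0,-0.03,255],
])

```text
clock: 12.05
tcp_pos: [0.6126, -0.1222, 0.0966]
orientation: [-1.94, -2.469, -0.003]
contact_force: [-0.3, 0.8, -1.2]
grip_width: 0.0131
```

```bash
python3 -c "
from rect import *
f,Q=look('w8',(.616,-.126),.03)
rect(Q,(.690,-.108),.035,.022)
plan((.616,-.1265,.05),14,maxd=40)"
```

```text
w8 58 [ 609.5 -109.2] [13.8  2.6] 12.4 z99 0.095
1044 [ 691.9 -107.2] [14.1 29.9] 13.7
t 12.1 tcp [ 0.6133 -0.1244  0.0965] F [ 0.6 -2.4 -0.1] w 0.0133 tilt/yaw err [ 0.001 -0.001 -0.006] dist 46.6 rows 2
[-1.4, 1.1, 23.2, 0.001, -0.0, -0.003]
[-1.4, 1.1, 23.2, 0.001, -0.0, -0.003]
```

View pics/w8.png

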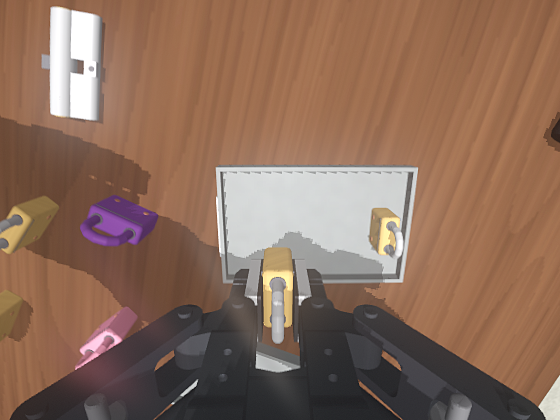

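play_rows([
  [-1,1,20,0,0,-0.003,255],
  [-1,0,22,0,0,0,255],
  [0,0,20,0,0,0,255],
  [0,0,6,0,0,0,255],
  [0,0,0,0,0,0,255],
])

```text
clock: 12.6
tcp_pos: [0.6142, -0.1265, 0.0259]
orientation: [-1.942, -2.468, -0.001]
contact_force: [-0.8, -0.1, -0.7]
grip_width: 0.0132
```

```bash
python3 -c "
from rect import *
plan((.617,-.1256,.009),13.8,maxd=40)"
```

```text
t 12.6 tcp [ 0.6142 -0.1265  0.0259] F [-0.8 -0.1 -0.7] w 0.0132 tilt/yaw err [ 0.    -0.001 -0.003] dist 17.2 rows 1
[0.2, 3.0, 16.9, 0.0, -0.001, -0.003]
```

play_rows([
  [0,1.5,6,0,0,-0.003,255],
  [0,1.5,6,0,0,0,255],
  [0,0,3,0,0,0,255],
  [0,0,1,0,0,0,255],
  [0,0,0,0,0,0,255],
])

```text
clock: 13.1
tcp_pos: [0.6192, -0.1249, 0.0116]
orientation: [1.936, 2.471, 0.005]
contact_force: [-0.2, -0.3, -0.2]
grip_width: 0.0133
```

```bash
python3 -c "
from rect import *
plan((.617,-.1256,.009),13.8,maxd=40)"
```

```text
t 13.1 tcp [ 0.6192 -0.1249  0.0116] F [-0.2 -0.3 -0.2] w 0.0133 tilt/yaw err [ 0.004 -0.     0.001] dist 3.5 rows 1
[-0.2, -2.3, 2.6, 0.004, -0.0, 0.001]
```

play_rows([
  [0,-2,1.5,0.004,0,0,255],
  [0,0,1.5,0,0,0,255],
  [0,0,0.5,0,0,0,255],
  [0,0,0,0,0,0,255],
])

```text
clock: 13.5
tcp_pos: [0.6176, -0.1256, 0.0087]
orientation: [1.937, 2.472, 0.001]
contact_force: [-0.6, 0.1, -0.9]
grip_width: 0.0135
```

```bash
python3 -c "
from rect import *
plan((.617,-.1256,.009),13.8,maxd=40)"
```

```text
t 13.5 tcp [ 0.6176 -0.1256  0.0087] F [-0.6  0.1 -0.9] w 0.0135 tilt/yaw err [0.001 0.    0.001] dist 0.6 rows 1
[0.2, -0.6, -0.3, 0.001, 0.0, 0.001]
```

play_rows([
  [0,0,1,0,0,0,255],
  [0,0,0.5,0,0,0,255],
  [0,0,0,0,0,0,255],
])

```text
clock: 13.8
tcp_pos: [0.6177, -0.1257, 0.0088]
orientation: [1.938, 2.472, 0.002]
contact_force: [0.8, -0.1, -1.0]
grip_width: 0.0132
```

play_rows([
  [0,0,0,0,0,0,190],
  [0,0,0,0,0,0,150],
  [0,0,0,0,0,0,125],
  [0,0,0,0,0,0,125],
])

```text
clock: 14.2
tcp_pos: [0.618, -0.1259, 0.0086]
orientation: [1.937, 2.472, 0.002]
contact_force: [0.2, 0.5, -0.2]
grip_width: 0.0436
```

play_rows([
  [0,0,-8,0,0,0,125],
  [0,0,-20,0,0,0,125],
  [0,0,-30,0,0,0,125],
  [0,0,-35,0,0,0,125],
  [0,0,-30,0,0,0,125],
])

```text
clock: 14.7
tcp_pos: [0.6145, -0.1254, 0.1325]
orientation: [-1.934, -2.467, 0.006]
contact_force: [0.2, 0.1, -0.6]
grip_width: 0.0438
```

```bash
python3 -c "
from rect import *
f,Q=look('w9',(.617,-.1256),.03,.02)
rect(Q,(.690,-.108),.035,.022)
plan((.45,-.22,.16),-28,maxd=45)"
```

```text
w9 619 [ 617.7 -125.8] [13.6 29.3] 13.8 z99 0.0523
721 [ 692.5 -106.9] [14.3 29.8] 14.6
t 14.75 tcp [ 0.6174 -0.1263  0.1376] F [1.4 0.4 3.5] w 0.0434 tilt/yaw err [-0.    -0.001  0.729] dist 193.1 rows 6
[-8.5, -30.8, -3.7, -0.0, -0.0, 0.122]
[-12.2, -29.6, -3.7, -0.0, -0.0, 0.122]
[-15.7, -27.9, -3.7, -0.0, -0.0, 0.122]
[-19.0, -25.7, -3.7, -0.0, -0.0, 0.122]
[-21.9, -23.3, -3.7, -0.0, -0.0, 0.122]
[-24.6, -20.4, -3.7, -0.0, -0.0, 0.122]
```

View pics/w9.png

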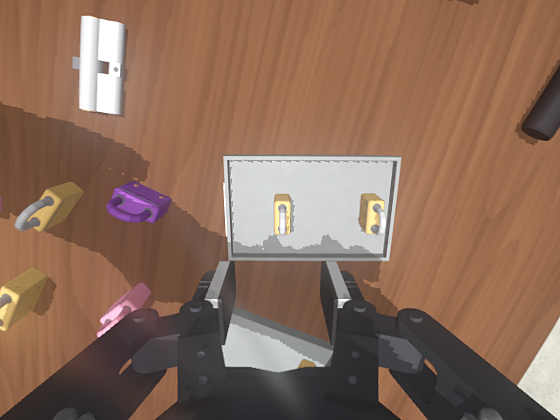

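```bash
python3 - <<'E'
from h import *
f=dict(np.load("top0.npz"));P=cloud(f)
for n,(u,v) in dict(purple=(346,197),pinkB=(391,198),pinkA=(366,265)).items():
    Q=P[v-15:v+15,u-14:u+14].reshape(-1,3);Q=Q[Q[:,2]>.01];rb=cv2.minAreaRect((Q[:,:2]*1000).astype(np.float32));print(n,np.round(rb[0],1),np.round(rb[1],1),round(rb[2],1),Q[:,2].max())
cv2.imwrite('pics/c40.png',cv2.resize(f['color'][180:280,330:420],None,fx=6,fy=6,interpolation=cv2.INTER_CUBIC))
E
```

```text
purple [ 497.  -145.3] [16.7 40.1] 77.1 0.06113526046280504
pinkB [ 491.6 -255. ] [40.4 16.1] 50.5 0.06233618150406817
pinkA [ 331.3 -184.8] [14.7 40.8] 87.9 0.061151013195913206
```

View pics/c40.png

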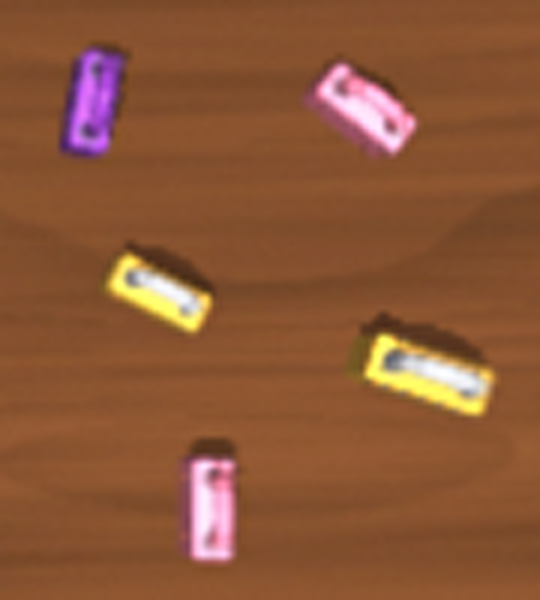

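play_rows([
  [-8,-31,-2,0,0,0.122,125],
  [-12,-30,-2,0,0,0.122,125],
  [-16,-28,-2,0,0,0.122,125],
  [-19,-26,-2,0,0,0.122,125],
  [-15,-20,0,0,0,0.122,125],
])

```text
clock: 15.25
tcp_pos: [0.483, -0.1976, 0.1505]
orientation: [2.601, 1.751, 0.018]
contact_force: [0.8, -0.3, -0.2]
grip_width: 0.0434
```

```bash
python3 -c "
from rect import *
plan((.4195,-.170,.12),-29,maxd=40)"
```

```text
t 15.25 tcp [ 0.483  -0.1976  0.1505] F [ 0.8 -0.3 -0.2] w 0.0434 tilt/yaw err [ 0.011 -0.007  0.121] dist 75.7 rows 2
[0.7, -34.8, 14.8, 0.005, -0.003, 0.06]
[-1.3, -34.7, 15.0, 0.005, -0.003, 0.06]
```

The crop shows the candidates for the 40: brass with a steel shackle at (357,229) in the top view, against purple (346,197), pink (391,198) and pink (366,265). The brass one (40 × 16 mm) fits the description; the others are look-alikes.

play_rows([
  [0,-26,8,0.005,-0.003,0.045,125],
  [-1,-26,8,0.005,-0.003,0.045,125],
  [-1,-18,10,0,0,0.03,125],
  [0,0,0,0,0,0,125],
  [0,0,0,0,0,0,125],
])

```text
clock: 15.75
tcp_pos: [0.4137, -0.1723, 0.1256]
orientation: [2.718, 1.573, 0.007]
contact_force: [0.8, -0.2, -0.1]
grip_width: 0.0431
```

```bash
python3 -c "
from rect import *
f,Q=look('w10',(.4195,-.17),.035)
plan((.4195,-.170,.08),-29,maxd=40)"
```

```text
w10 1097 [ 419.4 -167.9] [39.6 16.5] 61.8 z99 0.0604
t 15.8 tcp [ 0.4136 -0.1723  0.1255] F [-0.2  0.2  0.2] w 0.0437 tilt/yaw err [ 0.003 -0.003 -0.015] dist 45.9 rows 2
[2.4, 1.9, 22.8, 0.002, -0.002, -0.008]
[2.4, 1.9, 22.8, 0.002, -0.002, -0.008]
```

View pics/w10.png

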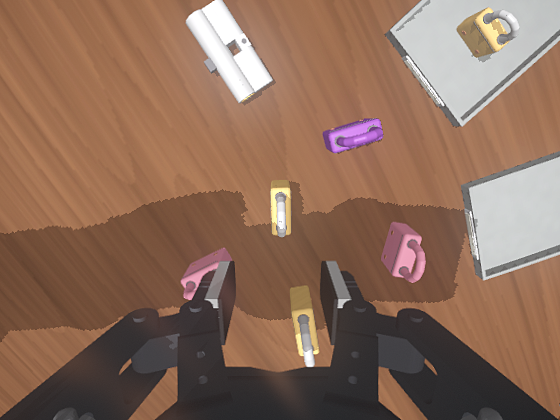

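play_rows([
  [2,0,22,0,0,-0.01,125],
  [2,0,25,0,0,0,125],
  [0,-2,22,0,0,0,125],
  [0,0,6,0,0,0,125],
  [0,0,0,0,0,0,125],
])

```text
clock: 16.3
tcp_pos: [0.424, -0.1704, 0.0514]
orientation: [2.699, 1.589, 0.02]
contact_force: [-0.0, 1.2, 0.7]
grip_width: 0.0438
```

```bash
python3 -c "
from rect import *
plan((.4194,-.1681,.010),-28.3,maxd=40)"
```

```text
t 16.3 tcp [ 0.424  -0.1704  0.0514] F [-0.   1.2  0.7] w 0.0438 tilt/yaw err [ 0.014 -0.006 -0.013] dist 41.7 rows 2
[-0.2, -2.9, 20.6, 0.007, -0.003, -0.006]
[-0.1, -2.7, 20.7, 0.007, -0.003, -0.006]
```

play_rows([
  [0,-4,12,0.007,-0.003,-0.006,125],
  [0,-3,12,0.007,-0.003,-0.006,125],
  [0,-2,10,0,0,0,125],
  [0,0,3,0,0,0,125],
  [0,0,0,0,0,0,125],
])

```text
clock: 16.8
tcp_pos: [0.4186, -0.1665, 0.0133]
orientation: [2.694, 1.612, 0.004]
contact_force: [0.5, -0.6, -0.1]
grip_width: 0.0436
```

```bash
python3 -c "
from rect import *
plan((.4194,-.1681,.010),-28.3,maxd=40)"
```

```text
t 16.8 tcp [ 0.4186 -0.1665  0.0133] F [ 0.5 -0.6 -0.1] w 0.0436 tilt/yaw err [ 0.003 -0.001  0.001] dist 3.7 rows 1
[-1.0, 1.4, 3.3, 0.003, -0.001, 0.001]
```

play_rows([
  [-1,1.5,3,0.003,0,0,125],
  [0,0,0,0,0,0,125],
  [0,0,0,0,0,0,255],
  [0,0,0,0,0,0,255],
  [0,0,0,0,0,0,255],
], force=45)

```text
clock: 17.3
tcp_pos: [0.4201, -0.1686, 0.0108]
orientation: [2.696, 1.612, 0.004]
contact_force: [-0.0, 0.3, -0.9]
grip_width: 0.0151
```

play_rows([
  [0,0,0,0,0,0,255],
  [0,0,0,0,0,0,255],
])

```text
clock: 17.5
tcp_pos: [0.42, -0.1684, 0.0108]
orientation: [2.696, 1.612, 0.004]
contact_force: [0.3, 0.7, -1.4]
grip_width: 0.0149
```

play_rows([
  [0,0,-15,0,0,0,255],
  [0,0,-35,0,0,0,255],
  [0,0,-40,0,0,0,255],
  [0,0,-35,0,0,0,255],
  [0,0,-15,0,0,0,255],
])

```text
clock: 18.0
tcp_pos: [0.4168, -0.1682, 0.1527]
orientation: [-2.693, -1.608, 0.008]
contact_force: [0.8, -0.0, -1.5]
grip_width: 0.0151
```

```bash
python3 -c "
from rect import *
plan((.6075,-.2925,.13),-10.5,maxd=42)"
```

```text
t 18.0 tcp [ 0.4168 -0.1682  0.1527] F [ 0.8 -0.  -1.5] w 0.0151 tilt/yaw err [-0.007  0.001 -0.311] dist 228.8 rows 6
[-3.2, 37.8, 3.5, -0.001, 0.0, -0.052]
[-5.1, 37.6, 3.6, -0.001, 0.0, -0.052]
[-7.1, 37.3, 3.6, -0.001, 0.0, -0.052]
[-9.0, 36.9, 3.7, -0.001, 0.0, -0.052]
[-10.9, 36.4, 3.7, -0.001, 0.0, -0.052]
[-12.7, 35.7, 3.7, -0.001, 0.0, -0.052]
```

play_rows([
  [-3,38,0,0,0,-0.052,255],
  [-5,38,0,0,0,-0.052,255],
  [-7,37,0,0,0,-0.052,255],
  [-9,37,2,0,0,-0.052,255],
  [-11,30,4,0,0,-0.052,255],
])

```text
clock: 18.5
tcp_pos: [0.574, -0.2668, 0.1478]
orientation: [-2.443, -1.961, -0.005]
contact_force: [-0.5, -1.1, -1.1]
grip_width: 0.0152
```

```bash
python3 -c "
from rect import *
plan((.6075,-.2925,.09),-10.5,maxd=42)"
```

```text
t 18.5 tcp [ 0.574  -0.2668  0.1478] F [-0.5 -1.1 -1.1] w 0.0152 tilt/yaw err [-0.005 -0.008 -0.035] dist 71.6 rows 2
[-9.2, 19.3, 28.7, -0.002, -0.004, -0.017]
[-9.4, 19.0, 28.8, -0.002, -0.004, -0.017]
```

play_rows([
  [-7,14,20,-0.002,-0.004,-0.017,255],
  [-6,12,20,-0.002,-0.004,-0.017,255],
  [-3,5,14,0,0,0,255],
  [0,0,4,0,0,0,255],
  [0,0,0,0,0,0,255],
])

```text
clock: 19.0
tcp_pos: [0.6036, -0.2914, 0.0852]
orientation: [-2.414, -2.009, 0.003]
contact_force: [-0.6, 0.3, -1.6]
grip_width: 0.0152
```

```bash
python3 -c "
from rect import *
f,Q=look('w11',(.6075,-.2925),.03)
rect(Q,(.684,-.306),.037,.025)
C=f['color'].reshape(-1,3).astype(int)
plan((.6075,-.2925,.05),-10.5,maxd=42)"
```

```text
w11 677 [ 606.1 -278.2] [14.7 41. ] 79.6 z99 0.0949
2071 [ 684.  -305.1] [39.9 16.1] 79.8
t 19.05 tcp [ 0.6037 -0.2913  0.0856] F [ 0.2  0.2 -1.6] w 0.0152 tilt/yaw err [-0.002  0.001  0.001] dist 35.9 rows 1
[-0.4, 4.0, 35.6, -0.002, 0.001, 0.001]
```

View pics/w11.png

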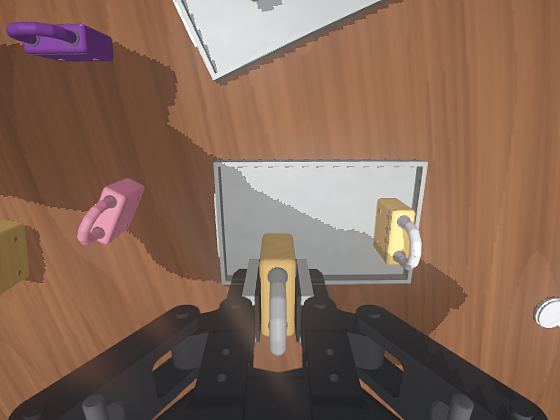

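play_rows([
  [0,1,18,0,0,0,255],
  [0,1,20,0,0,0,255],
  [0,1,18,0,0,0,255],
  [0,0,6,0,0,0,255],
  [0,0,0,0,0,0,255],
])

```text
clock: 19.55
tcp_pos: [0.6071, -0.2905, 0.022]
orientation: [2.413, 2.009, 0.002]
contact_force: [-0.8, 0.5, -1.0]
grip_width: 0.0152
```

```bash
python3 -c "
from rect import *
plan((.6082,-.2915,.0138),-10.2,maxd=42)"
```

```text
t 19.55 tcp [ 0.6071 -0.2905  0.022 ] F [-0.8  0.5 -1. ] w 0.0152 tilt/yaw err [ 0.002 -0.    -0.004] dist 8.3 rows 1
[-0.8, 1.2, 8.2, 0.002, -0.0, -0.004]
```

play_rows([
  [-0.5,0.5,3,0.002,0,-0.004,255],
  [-0.5,0.5,3,0,0,0,255],
  [0,0,2,0,0,0,255],
  [0,0,1,0,0,0,255],
  [0,0,0,0,0,0,255],
])

```text
clock: 20.05
tcp_pos: [0.6092, -0.2925, 0.0142]
orientation: [2.408, 2.014, 0.002]
contact_force: [0.1, 0.1, -1.5]
grip_width: 0.0151
```

```bash
python3 -c "
from rect import *
plan((.6082,-.2915,.0138),-10.2,maxd=42)"
```

```text
t 20.05 tcp [ 0.6092 -0.2925  0.0142] F [ 0.1  0.1 -1.5] w 0.0151 tilt/yaw err [0.003 0.001 0.   ] dist 1.4 rows 1
[0.8, -1.1, 0.4, 0.003, 0.001, 0.0]
```

play_rows([
  [0.5,-1,1,0.003,0,0,255],
  [0,0,1,0,0,0,255],
  [0,0,0.5,0,0,0,255],
  [0,0,0,0,0,0,255],
])

```text
clock: 20.45
tcp_pos: [0.6088, -0.2923, 0.014]
orientation: [2.409, 2.014, 0.001]
contact_force: [0.7, -0.0, -2.1]
grip_width: 0.015
```

play_rows([
  [0,0,1,0,0,0,255],
  [0,0,0,0,0,0,190],
  [0,0,0,0,0,0,150],
  [0,0,0,0,0,0,125],
  [0,0,0,0,0,0,125],
])

```text
clock: 20.95
tcp_pos: [0.6096, -0.2926, 0.0139]
orientation: [2.408, 2.013, 0.002]
contact_force: [-0.1, -0.3, 0.4]
grip_width: 0.0434
```

play_rows([
  [0,0,-8,0,0,0,125],
  [0,0,-20,0,0,0,125],
  [0,0,-30,0,0,0,125],
  [0,0,-35,0,0,0,125],
  [0,0,-35,0,0,0,125],
])

```text
clock: 21.45
tcp_pos: [0.6059, -0.2907, 0.1415]
orientation: [-2.405, -2.01, 0.007]
contact_force: [0.1, -0.5, -0.1]
grip_width: 0.0434
```

```bash
python3 -c "
from rect import *
f,Q=look('w12',(.608,-.2915),.03,.02)
rect(Q,(.684,-.305),.037,.025)
plan((.385,-.2765,.15),-20.5,maxd=42)"
```

```text
w12 957 [ 609.1 -292. ] [39.8 16.3] 79.7 z99 0.0633
1139 [ 684.3 -305.5] [40.7 16. ] 79.7
t 21.5 tcp [ 0.6089 -0.2928  0.1482] F [ 1.2 -1.9  4.1] w 0.0431 tilt/yaw err [0.001 0.    0.179] dist 224.5 rows 6
[-4.0, -37.2, -0.3, 0.0, 0.0, 0.03]
[-5.1, -37.1, -0.3, 0.0, 0.0, 0.03]
[-6.2, -36.9, -0.3, 0.0, 0.0, 0.03]
[-7.3, -36.7, -0.3, 0.0, 0.0, 0.03]
[-8.4, -36.5, -0.3, 0.0, 0.0, 0.03]
[-9.5, -36.2, -0.3, 0.0, 0.0, 0.03]
```

View pics/w12.png

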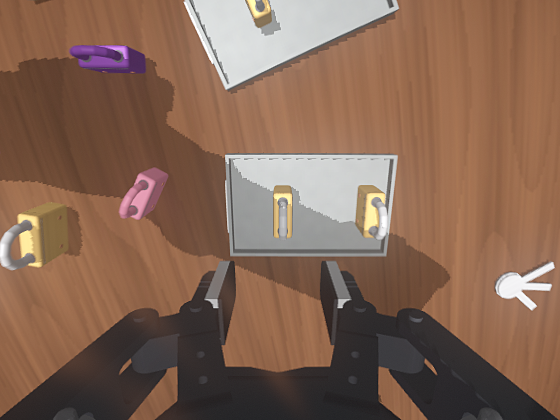

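play_rows([
  [-4,-37,0,0,0,0.03,110],
  [-5,-37,0,0,0,0.03,110],
  [-6,-37,0,0,0,0.03,110],
  [-7,-37,0,0,0,0.03,110],
  [-8,-30,0,0,0,0.03,110],
])

```text
clock: 22.0
tcp_pos: [0.43, -0.2806, 0.1521]
orientation: [2.545, 1.82, 0.013]
contact_force: [0.5, -0.5, 0.0]
grip_width: 0.0487
```

```bash
python3 -c "
from rect import *
plan((.385,-.2765,.12),-20.5,maxd=42)"
```

```text
t 22.0 tcp [ 0.43   -0.2806  0.1521] F [ 0.5 -0.5  0. ] w 0.0487 tilt/yaw err [0.015 0.    0.029] dist 55.4 rows 2
[-5.3, -22.2, 15.7, 0.007, 0.0, 0.014]
[-5.6, -22.0, 15.9, 0.007, 0.0, 0.014]
```

play_rows([
  [-4,-16,10,0.007,0,0.014,110],
  [-4,-16,10,0.007,0,0.014,110],
  [-2,-8,8,0,0,0,110],
  [0,0,0,0,0,0,110],
  [0,0,0,0,0,0,110],
])

```text
clock: 22.5
tcp_pos: [0.384, -0.277, 0.1249]
orientation: [2.586, 1.782, 0.007]
contact_force: [0.7, -0.2, 0.6]
grip_width: 0.0487
```

```bash
python3 -c "
from rect import *
f,Q=look('w13',(.384,-.2765),.04)
plan((.384,-.2765,.07),-20.5,maxd=42)"
```

```text
w13 1732 [ 383.8 -274.3] [49.6 19.6] 69.6 z99 0.0722
t 22.55 tcp [ 0.3841 -0.277   0.1249] F [0.  1.4 0.9] w 0.0483 tilt/yaw err [ 0.003 -0.003 -0.006] dist 54.9 rows 2
[0.1, -0.2, 27.5, 0.002, -0.001, -0.003]
[0.2, -0.2, 27.5, 0.002, -0.001, -0.003]
```

View pics/w13.png

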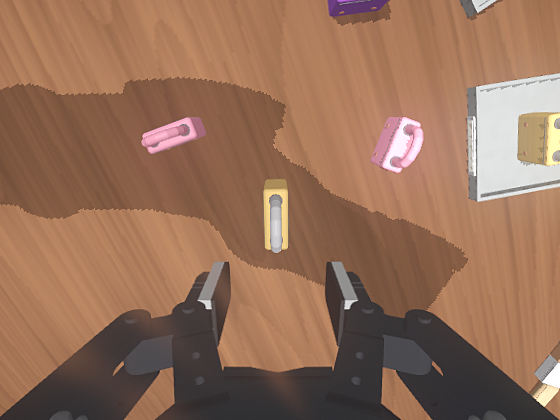

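play_rows([
  [2,-3,22,0.003,-0.003,-0.006,110],
  [2,-3,24,0,0,0,110],
  [0,-3,22,0,0,0,110],
  [0,-1,6,0,0,0,110],
  [0,0,0,0,0,0,110],
])

```text
clock: 23.05
tcp_pos: [0.3841, -0.2716, 0.051]
orientation: [2.569, 1.793, 0.007]
contact_force: [0.4, -0.7, -0.1]
grip_width: 0.0487
```

```bash
python3 -c "
from rect import *
plan((.3837,-.2745,.014),-20.3,maxd=42)"
```

```text
t 23.05 tcp [ 0.3841 -0.2716  0.051 ] F [ 0.4 -0.7 -0.1] w 0.0487 tilt/yaw err [0.01  0.002 0.002] dist 37.1 rows 1
[-2.8, 0.2, 37.0, 0.01, 0.002, 0.002]
```

play_rows([
  [-1,-2,12,0.005,0.001,0,110],
  [-1,-2,12,0.005,0.001,0,110],
  [0,-1,8,0,0,0,110],
  [0,0,2,0,0,0,110],
  [0,0,0,0,0,0,110],
])

```text
clock: 23.55
tcp_pos: [0.3813, -0.2732, 0.0161]
orientation: [2.573, 1.798, 0.003]
contact_force: [0.1, -0.6, 0.8]
grip_width: 0.0485
```

```bash
python3 -c "
from rect import *
plan((.3837,-.2745,.014),-20.3,maxd=42)"
```

```text
t 23.55 tcp [ 0.3813 -0.2732  0.0161] F [ 0.1 -0.6  0.8] w 0.0485 tilt/yaw err [ 0.003 -0.     0.003] dist 3.4 rows 1
[-0.4, 2.7, 2.1, 0.003, -0.0, 0.003]
```

play_rows([
  [0,2.5,2,0.003,0,0.003,110],
  [0,0,0,0,0,0,110],
  [0,0,0,0,0,0,255],
  [0,0,0,0,0,0,255],
  [0,0,0,0,0,0,255],
], force=50)

```text
clock: 24.05
tcp_pos: [0.3846, -0.2745, 0.0148]
orientation: [2.577, 1.794, 0.002]
contact_force: [-0.5, 0.1, -1.5]
grip_width: 0.0178
```

play_rows([
  [0,0,0,0,0,0,255],
  [0,0,0,0,0,0,255],
])

```text
clock: 24.25
tcp_pos: [0.3845, -0.2744, 0.0148]
orientation: [2.577, 1.794, 0.002]
contact_force: [-0.1, -0.1, -0.5]
grip_width: 0.018
```

play_rows([
  [0,0,-15,0,0,0,255],
  [0,0,-35,0,0,0,255],
  [0,0,-45,0,0,0,255],
  [0,0,-45,0,0,0,255],
  [0,0,-20,0,0,0,255],
])

```text
clock: 24.75
tcp_pos: [0.3803, -0.2724, 0.1758]
orientation: [-2.571, -1.788, 0.01]
contact_force: [1.9, -0.1, -2.3]
grip_width: 0.0182
```

```bash
python3 -c "
from rect import *
plan((.622,.1155,.17),6.8,maxd=42)"
```

```text
t 24.75 tcp [ 0.3803 -0.2724  0.1758] F [ 1.9 -0.1 -2.3] w 0.0182 tilt/yaw err [-0.011 -0.003 -0.474] dist 457.1 rows 11
[40.7, 8.3, 0.4, -0.001, -0.0, -0.043]
[40.3, 10.1, 0.4, -0.001, -0.0, -0.043]
[39.8, 11.8, 0.4, -0.001, -0.0, -0.043]
[39.3, 13.5, 0.4, -0.001, -0.0, -0.043]
[38.7, 15.2, 0.4, -0.001, -0.0, -0.043]
[38.0, 16.8, 0.5, -0.001, -0.0, -0.043]
[37.2, 18.5, 0.5, -0.001, -0.0, -0.043]
[36.4, 20.0, 0.5, -0.001, -0.0, -0.043]
[35.5, 21.6, 0.5, -0.001, -0.0, -0.043]
[34.5, 23.1, 0.5, -0.001, -0.0, -0.043]
[33.5, 24.6, 0.5, -0.001, -0.0, -0.043]
```

play_rows([
  [41,8,0,0,0,-0.043,255],
  [40,10,0,0,0,-0.043,255],
  [40,12,0,0,0,-0.043,255],
  [39,14,0,0,0,-0.043,255],
  [39,15,0,0,0,-0.043,255],
])

```text
clock: 25.25
tcp_pos: [0.4913, -0.0967, 0.1797]
orientation: [-2.375, -2.049, 0.001]
contact_force: [1.1, -0.3, -2.8]
grip_width: 0.0183
```

```bash
python3 -c "
from rect import *
plan((.622,.1155,.17),6.8,maxd=42)"
```

```text
t 25.25 tcp [ 0.4913 -0.0967  0.1797] F [ 1.1 -0.3 -2.8] w 0.0183 tilt/yaw err [-0.004 -0.003 -0.266] dist 249.4 rows 6
[38.2, 16.4, 1.7, -0.001, -0.0, -0.044]
[37.4, 18.0, 1.6, -0.001, -0.0, -0.044]
[36.6, 19.7, 1.6, -0.001, -0.0, -0.044]
[35.7, 21.3, 1.6, -0.001, -0.0, -0.044]
[34.7, 22.8, 1.6, -0.001, -0.0, -0.044]
[33.7, 24.3, 1.6, -0.001, -0.0, -0.044]
```

play_rows([
  [38,16,2,0,0,-0.044,255],
  [37,18,6,0,0,-0.044,255],
  [37,20,10,0,0,-0.044,255],
  [36,21,10,0,0,-0.044,255],
  [30,22,10,0,0,-0.044,255],
])

```text
clock: 25.75
tcp_pos: [0.6, 0.0853, 0.1401]
orientation: [-2.122, -2.307, 0.0]
contact_force: [0.6, 0.1, -2.1]
grip_width: 0.0181
```

```bash
python3 -c "
from rect import *
plan((.622,.1155,.10),6.8,maxd=42)"
```

```text
t 25.75 tcp [0.6    0.0853 0.1401] F [ 0.6  0.1 -2.1] w 0.0181 tilt/yaw err [-0.005 -0.005 -0.035] dist 54.8 rows 2
[14.0, 12.3, 20.1, -0.002, -0.003, -0.018]
[13.9, 12.5, 20.1, -0.002, -0.003, -0.018]
```

play_rows([
  [9,10,18,-0.002,-0.003,-0.018,255],
  [9,9,18,-0.002,-0.003,-0.018,255],
  [3,4,10,0,0,0,255],
  [0,0,0,0,0,0,255],
  [0,0,0,0,0,0,255],
])

```text
clock: 26.25
tcp_pos: [0.62, 0.1168, 0.0883]
orientation: [-2.068, -2.358, 0.007]
contact_force: [0.5, -0.0, -2.0]
grip_width: 0.018
```

```bash
python3 -c "
from rect import *
f,Q=look('w14',(.622,.1155),.03)
rect(Q,(.699,.125),.04,.025)
plan((.622,.1155,.06),6.8,maxd=42)"
```

```text
w14 580 [618.3 132.3] [41.1 18.8] 7.4 z99 0.0949
3414 [698.9 124.8] [19.8 49.5] 6.5
t 26.3 tcp [0.6199 0.1165 0.0884] F [ 0.7 -0.3 -3.5] w 0.0179 tilt/yaw err [-0.007 -0.001  0.012] dist 28.5 rows 1
[-1.3, 2.1, 28.4, -0.007, -0.001, 0.012]
```

View pics/w14.png

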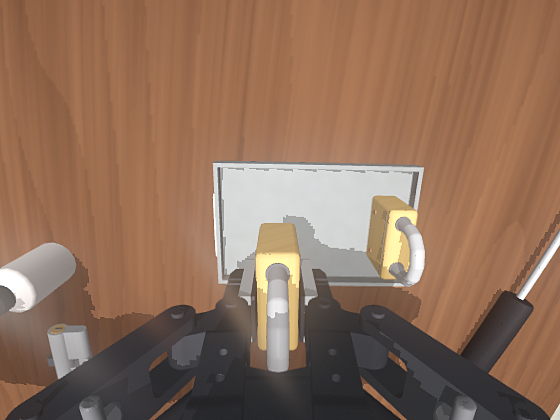

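play_rows([
  [0,1,18,-0.005,0,0.012,255],
  [0,0,20,0,0,0,255],
  [0,0,18,0,0,0,255],
  [0,0,6,0,0,0,255],
  [0,0,0,0,0,0,255],
])

```text
clock: 26.8
tcp_pos: [0.6233, 0.1117, 0.031]
orientation: [2.093, 2.337, 0.008]
contact_force: [-0.3, -0.4, -2.2]
grip_width: 0.0179
```

```bash
python3 -c "
from rect import *
plan((.6224,.116,.018),6.6,maxd=42)"
```

```text
t 26.8 tcp [0.6233 0.1117 0.031 ] F [-0.3 -0.4 -2.2] w 0.0179 tilt/yaw err [ 0.007 -0.    -0.005] dist 13.8 rows 1
[4.4, -0.5, 13.0, 0.007, -0.0, -0.005]
```

play_rows([
  [2,-1,5,0.005,0,-0.005,255],
  [2,-1,5,0,0,0,255],
  [0,0,3,0,0,0,255],
  [0,0,1,0,0,0,255],
  [0,0,0,0,0,0,255],
])

```text
clock: 27.3
tcp_pos: [0.6227, 0.1156, 0.0195]
orientation: [2.089, 2.343, 0.008]
contact_force: [-0.7, 0.2, -2.9]
grip_width: 0.0185
```

```bash
python3 -c "
from rect import *
plan((.6224,.116,.018),6.6,maxd=42)"
```

```text
t 27.3 tcp [0.6227 0.1156 0.0195] F [-0.7  0.2 -2.9] w 0.0185 tilt/yaw err [ 0.006 -0.001 -0.001] dist 1.6 rows 1
[0.4, -0.3, 1.5, 0.006, -0.001, -0.001]
```

play_rows([
  [0,0,1.5,0.006,0,0,255],
  [0,0,1,0,0,0,255],
  [0,0,1,0,0,0,255],
  [0,0,0,0,0,0,255],
])

```text
clock: 27.7
tcp_pos: [0.6232, 0.1157, 0.0182]
orientation: [-2.089, -2.343, -0.002]
contact_force: [-0.1, -0.5, -2.9]
grip_width: 0.0183
```

play_rows([
  [0,0,1.5,0,0,0,255],
  [0,0,1,0,0,0,255],
  [0,0,0,0,0,0,190],
  [0,0,0,0,0,0,150],
  [0,0,0,0,0,0,122],
])

```text
clock: 28.2
tcp_pos: [0.6248, 0.1158, 0.0186]
orientation: [-2.09, -2.344, -0.006]
contact_force: [-0.6, 0.4, -0.8]
grip_width: 0.0445
```

play_rows([
  [0,0,0,0,0,0,122],
  [0,0,-8,0,0,0,122],
  [0,0,-20,0,0,0,122],
  [0,0,-35,0,0,0,122],
  [0,0,-45,0,0,0,122],
])

```text
clock: 28.7
tcp_pos: [0.6204, 0.1148, 0.124]
orientation: [-2.086, -2.339, 0.011]
contact_force: [0.7, 0.0, 0.7]
grip_width: 0.0444
```

play_rows([
  [0,0,-25,0,0,0,122],
  [0,0,-10,0,0,0,122],
  [0,0,0,0,0,0,122],
])

```text
clock: 29.0
tcp_pos: [0.6243, 0.1149, 0.1677]
orientation: [-2.091, -2.343, -0.004]
contact_force: [0.4, -0.3, 0.4]
grip_width: 0.0441
```

```bash
python3 -c "
from rect import *
f,Q=look('w15',(.6225,.116),.035,.025)
rect(Q,(.699,.125),.04,.025)
g=grab_frame('scene');cv2.imwrite('pics/s15.png',g['color'])
t=grab_frame('top');cv2.imwrite('pics/t15.png',t['color']);S=cloud(t).reshape(-1,3)
for a,b in (((.5905,.3225),(.666,.334)),((.6225,.116),(.699,.125)),((.6175,-.1255),(.692,-.107)),((.609,-.292),(.684,-.305))):
    rect(S,a,.036,.022);rect(S,b,.036,.022)
plan((.6,.116,.2),6.6)
"
```

```text
w15 1224 [623.6 115.7] [19.4 49.5] 6.0 z99 0.0752
1477 [699.  124.5] [18.8 50.1] 5.9
201 [588.9 326.1] [22.8 52.3] 8.4
312 [665.8 332.6] [22.6 60.5] 9.7
95 [624.9 102.1] [19.9 25.3] 11.8
6 [698.1  99.2] [ 1.1 12.5] 89.0
68 [ 616.4 -127.1] [12.9 28.9] 7.7
74 [ 688.9 -108.3] [13.9 30.2] 4.4
132 [ 608.2 -292.5] [39.  17.1] 80.5
144 [ 682.2 -305.3] [41.8 16.7] 75.9
t 29.15 tcp [0.6226 0.1147 0.1647] F [-0.9  1.2 -0.4] w 0.0445 tilt/yaw err [-0.004 -0.002 -0.002] dist 41.9 rows 1
[3.9, -22.4, -35.2, -0.004, -0.002, -0.002]
```

View pics/w15.png

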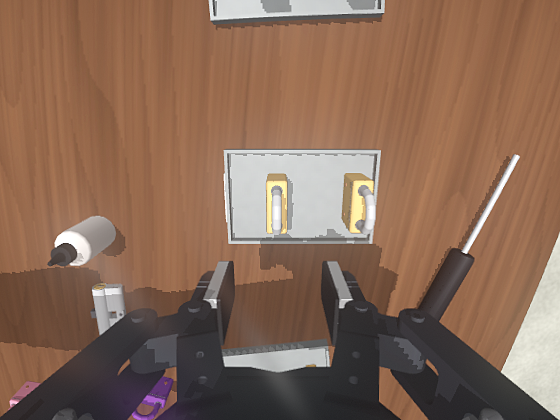

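View pics/s15.png

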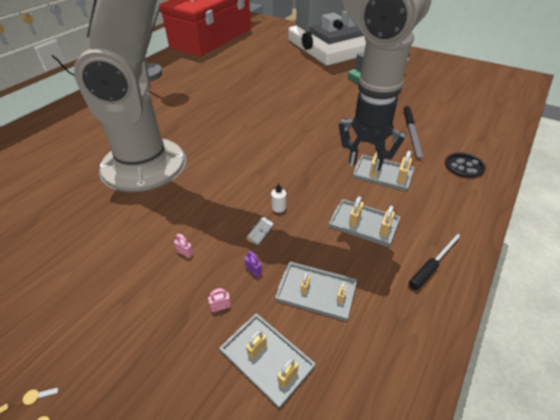

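View pics/t15.png

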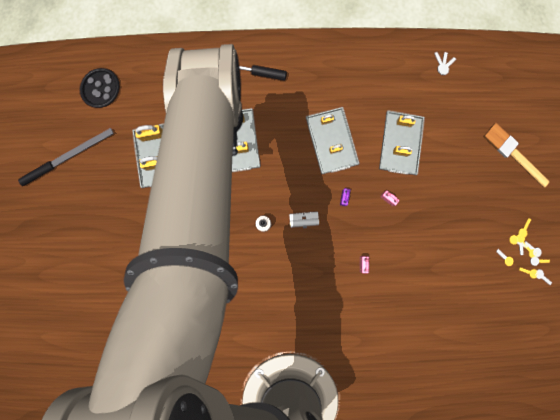

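```bash
python3 -c "
import cv2,numpy as np
a=cv2.imread('pics/w8.png')[190:330,0:80];b=cv2.imread('pics/w13.png')[90:180,490:560];c=cv2.imread('pics/w12.png')[190:280,0:90]
R=lambda i:cv2.resize(i,(260,420*1),interpolation=cv2.INTER_CUBIC)
cv2.imwrite('pics/face.png',np.hstack([R(a),R(b),R(c)]))"
```

```text
(no output)
```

View pics/face.png

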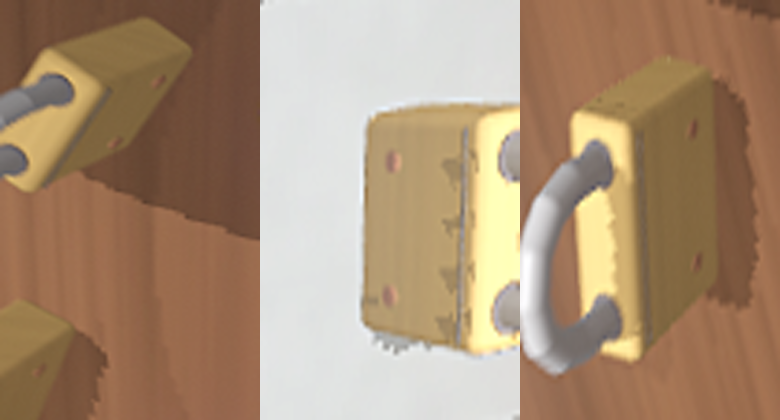

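The same loose 40 padlock shows rivets on its back (left crop, before the pick) and on its front (middle crop, in the tray). Both faces are alike, so a half turn makes no difference. The gripper is clear of everything, so I'm handing in.

```bash
python3 -c "
from bench import r
print(r.hand_in())"
```

```text
the job is handed in; nothing more can be done
None
```

All four loose brass padlocks (60, 30, 40 and 50 mm) now stand upright in the trays that hold their own sizes. I handed the job in at about 29 s of the 112 s allowed.

- **Position:** wrist-camera checks after each release put every loose padlock 75–77 mm from the fixed one, against the 77 mm asked. Each was within about 1° of the fixed one's heading and about 2 mm of the tray's centre line.
- **Facing:** enlarged crops of the 40 mm padlock show the same rivets on both broad faces. I took the other sizes to be alike, so front and back look the same.
- **Left alone:** the door cylinder, the oil bottle and the pink and purple look-alikes stand where they were in the final pictures. The gripper ended about 16 cm above the bench, touching nothing.
- **Checks that failed or disagreed:**
  - In the last top view the arm's own outline hid part of the 60 mm and 50 mm trays, so its fits there were incomplete.
  - That view also read both padlocks in the 30 mm tray several degrees off the wrist reading. I relied on the wrist and scene pictures instead.
  - Before release, the force reading showed contact with the tray floor only for the 60 mm padlock. For the others I judged it from the height reached.

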